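Unmount a vacuum gauge head and pack it in its case

ROBOT

A 6-joint arm with a two-finger parallel gripper is mounted at the origin on the work surface. World frame = base frame: x ahead of the robot, y to its left, z up, the work surface at z = 0. Lengths are in m, angles in rad, forces in N, time in s.
With the tool pointing down it reaches from about 0.35 to 0.775 m from the base axis. Payload 7.3 kg.
Tool frame: the origin (TCP) lies at the very end of the fingers, on their centre line; the grasp point (between the pads) lies 19 mm behind it (pinch_z is the distance from the TCP to the grasp point, in m); z points along the fingers, y is the line along which they close (so a half turn about z gives the same grasp; the last joint's range is limited). The gripper opens to 92 mm and grips with 3 to 60 N. Pads are 19 mm wide; open, the fingers measure 130 mm over their backs; the gripper's body (75 mm by 190 mm) begins 47 mm behind the grasp point.
Start: joints at [-1.291, 0.342, 1.524, -0, 1.275, -0.146], TCP at [0.217, -0.478, 0.227] pointing down, gripper open.
Joint ranges: [-2.53, 2.53], [-0.77, 2.02], [0.04, 2.7], [-1, 4.14], [0.28, 2.66], [-3.11, 3.11]. Speed limits (rad/s): [2.57, 2.57, 3.14, 3.14, 3.14, 3.14].

INTERFACE

Orientations are given as [roll, pitch, yaw] about the fixed x, y, z axes, in that order (R = Rz(yaw) Ry(pitch) Rx(roll)).
In Python, from cell import * gives the robot as it stands.
- The arm moves only by the tool arm_command, never from a script. Its arguments are lists of equal length, an entry for each row: "fingers": the gripper command: -1 is fully open, 1 is shut, values between are in proportion; "travel": the shift along the tool's x, y, z in m, a list of three; "dr": the turn, a rotation vector about the tool's x, y, z in degrees, a list of three. In form: {"fingers": [fingers, ...], "travel": [[x, y, z], ...], "dr": [[wx, wy, wz], ...]}. A call has 1 to 8 rows; each row is the pose to reach, as a shift and turn from the pose commanded when the call began, along the tool's axes at that moment; what a row does not reach only later rows make up. A row lasts 1/12 s, in which the tool goes at most 41.7 mm and 7.16 degrees, less where a joint would pass 70% of its speed; a pose out of reach is approached as far as the arm can. A call with a gripper value outside its range is refused whole. The fingers move at their own pace and stop on an object; "squeeze" is the grip in N (left out, the last holds). Time passes only in rows, so rows that repeat a pose let the fingers close. It gives the time, the measured TCP pose, the force, the opening and the grip force at its end, in the units of the state.
- observe(): the state, without advancing time (a new reading comes with each control period).
- read_camera(name): name is "scene" or "top" or "wrist"; returns a dict with "color" (400x640x3 uint8, blue, green, red), "z_map" (400x640 float32, m along the optical axis (not along the pixel's ray), 0 where there is no reading), "fx", "fy", "cx", "cy" (pixels), "R" (3x3) and "t" (3): a world point X has camera coordinates R X + t. Camera axes: x right, y down, z forward; pixel columns grow to the right and rows downward; lengths in m; the calibration is good to about 2 mm. A picture is of the moment at which its call begins.
- hand_in(): hands the job in; it is judged then, once.
The state is a dict: "time": time; "qpos": joint angles; "qvel": joint speeds; "joint_efforts": joint torques, N m; "tool_pos": TCP position; "tool_rot": TCP orientation; "contact_force": force on the tool from outside, world axes, zero at the start; "torque": the same for the moment, N m; "opening": finger opening in m; "grip_force": force on a finger pad.
Only numpy, scipy, OpenCV 4.12 (cv2) and the standard library are available. Lean on these libraries where they do the work, as an engineer would, in place of code of your own. Each camera call takes 0.05 s, during which the arm holds its last target. There are 200 camera calls.

TASK

Take the vacuum gauge head off its bayonet port for calibration: press the release button fully down, twist the head a quarter turn counter-clockwise, lift it off and stand it upright on the round rubber mat, letting go of it there. Then take it again so that you can lay it down gently on its side in the nest of the open clamshell case, flange in the gap and foot towards the cross block, and shut the lid fully over it. Leave the other things on the bench where they are.

Things in the scene. Friction and masses are not known exactly. Their poses are not given: they have to be found in the camera images.
- gauge: Vacuum gauge head, plain steel, 0.15-0.31 kg, 78 mm long. Origin: centre of foot face; z: its long axis, foot to top (up on the port). Bayonet plug 28 mm dia, z 0-18, with two lugs along its x and -x (to 20 mm from axis, 10 wide, z 0-6); flange 52 mm dia, z 18-23; smooth round body 40 mm dia, z 23-78, to grip. Its foot, plug and lugs hide in the port at the start. It can stand on its foot.
- gauge_top (a point): Centre of the gauge head's top face (black disc), 78 mm along its z from the foot.
- mount: Fixed port block: dark plate x -58..72, y -58..58, 12 mm thick; square collar 60 x 60, top 50 mm above bench; vent stub 53 mm tall at x -44. Origin on the bench under the port's axis. The gauge's foot stands on the socket floor at z 34 mm. Locked: lugs along mount x. With the button pressed, it turns 90 deg counter-clockwise from above to a stop (lugs along mount y), then lifts straight up.
- release (a joint): Travel of the port block's release button, m: 0 out, 0.0075 fully pressed (straight down). Takes about 4 N; no spring, it stays down. Pressed, it withdraws the pin that blocks the gauge from turning.
- release_top (a point): Centre of the top of the release button: round grey plunger 20 mm dia in a black sleeve 28 mm dia, at x 54, y 10 mm in the mount's frame. Top 74 mm above the bench when out, 66.5 pressed; the sleeve's top is at 60.
- case: Fixed lower half of the grey clamshell case: outside 128 (x) by 156 (y), walls 4 mm, rim 28 and inner floor 5 mm above bench. Origin: centre of underside. Nest along y at x 0: two white rails (y -14..42, at x +-10 to +-15, top z 16) and a white cross block (y -56..-29, top z 12). Packed, the gauge's body lies on the rails, foot face at y -42 (+-5 play), top at y 36, flange in the gap, axis at z 33.3 mm.
- lid (a joint): Angle of the case's lid, rad: 0 shut, 1.6 to 1.9 (past upright) at the start, limit 2.0. Stiff friction hinge along the case's far (+x) long side: it stays where left; moving it takes 1 to 2 N at its free edge.
- lid_hinge (a point): Middle of the lid's hinge axis (along the case's y), at x 64, z 28 mm in the case's frame. The lid is a hollow tray 128 mm from hinge to free edge, 156 mm wide, 40 mm high outside (closed: its top is 68 mm above the bench).
- lid_edge (a point): Middle of the free edge of the lid's outer face: when closed, the top front corner, 128 mm from the hinge towards -x and 40 mm above it.
- mat: Black round rubber mat on the bench, 110 mm in diameter, 3 mm thick, fixed. Origin: centre of its underside.
- bung: Loose cork bung, 30 mm wide, 26 mm tall, standing; origin under its centre. A bystander.
- clamp_ring: Loose steel ring lying flat, 48 mm wide, 10 mm high. A bystander.
- vial: Loose small glass jar, 26 mm wide, 45 mm tall. A bystander.
- amber: Loose amber bottle, 64 mm wide, 130 mm tall. A bystander.
- beaker: Loose glass beaker, 70 mm wide, 85 mm tall. A bystander.
- wrench: Loose small wrench lying flat, 130 mm long along its x axis. A bystander.
There are look-alikes about, which are no part of the job. What is shaped like the case but green is not meant.

How it is judged:
On the way, in this order (a step that is already met when the one before it is completed fails the run):
1. the release button is fully pressed while the gauge head is still locked on the port (value of joint release above 0.0062 m and z of gauge in the frame of mount below 0.042 m and horizontal distance between gauge and mount below 0.006 m and angle between the x axis of gauge and the x axis of mount, either way round below 0.25 rad), for 0.05 s.
2. the gauge head is turned a quarter turn, still in the port (angle between the x axis of gauge and the y axis of mount, either way round below 0.2 rad and z of gauge in the frame of mount below 0.042 m and horizontal distance between gauge and mount below 0.006 m), for 0.05 s.
3. the gauge head stands upright on the rubber mat, let go (angle between gauge's own z axis and vertical below 0.12 rad and contact force between gauge and the fingers below 0.05 N and horizontal distance between gauge and mat below 0.045 m and height (world z) of gauge below 0.008 m and linear speed of gauge below 0.02 m/s), for 0.2 s.
4. the gauge head lies in the nest of the case, let go, with the lid still open (angle between the z axis of gauge and the y axis of case, either way round below 0.12 rad and distance between gauge and case below 0.065 m and contact force between gauge and the fingers below 0.05 N and value of joint lid above 1 rad), for 0.1 s.
At the end, for the whole second after the job is handed in: The lid is shut (within 0.06 rad) over the gauge head, which lies at rest in the nest: axis within 0.12 rad of the case's y axis, foot face's centre within 8 mm of the nest's centre line, 33 to 51 mm towards -y from the case's centre and 28 to 38 mm above the bench (value of joint lid below 0.06 rad and angle between the z axis of gauge and the y axis of case, either way round below 0.12 rad and x of gauge in the frame of case between -0.008 and 0.008 m and y of gauge in the frame of case between -0.051 and -0.033 m and z of gauge in the frame of case between 0.028 and 0.038 m and linear speed of gauge below 0.02 m/s); the robot touches nothing.
It fails at once if a bystander is moved more than 30 mm (distance of any of bung, clamp_ring, vial, amber, beaker, wrench from where it was at the start of the episode above 0.03 m).
It fails at once if the gauge head is dropped or rammed into the case (more than 80 N) (contact force between gauge and case above 80 N).
It also fails if it takes over 72 s, if anything falls off the work surface, if the arm or the gripper's body presses on something with over 40 N, if the wrist force passes 120 N, or if a joint passes its speed limit or range.

## Working session

There is one attempt and no reset: what is moved stays moved. The work goes in short steps, Python scripts to look and compute and a tool call to move; the robot and the scene stay as the last step left them, time stands still between calls to the robot, and variables do not carry over. Pictures are saved under pics/ and viewed, at most 10 in all, crops included, and the job is handed in when it is done.

Besides the shell and the picture viewer there is one more tool, called after "Call:" as a command line: name --argument value ..., lists and objects as JSON in quotes. arm_command: Moves the arm, as the interface text tells. Its arguments: {"type":"object","properties":{"fingers":{"type":"array","items":{"type":"number"}},"travel":{"type":"array","items":{"type":"array","items":{"type":"number"}}},"dr":{"type":"array","items":{"type":"array","items":{"type":"number"}}},"squeeze":{"type":"number"}},"required":["fingers","travel","dr"]}

```bash
mkdir -p pics; ls
python3 - <<'E'
from cell import *
import cv2,numpy as np
print(observe())
for n in("scene","top"):
    c=read_camera(n); cv2.imwrite(f"pics/{n}0.png",c["color"]); np.savez(f"{n}0.npz",**c)
    print(n,c["fx"],c["cx"],c["cy"],c["R"],c["t"])
E
```

```text
pics
{'time': 0.0, 'qpos': array([-1.29099605e+00,  3.42690541e-01,  1.52501592e+00,  1.24461205e-05,
        1.27539025e+00, -1.45986170e-01]), 'qvel': array([ 0.00048917, -0.00093153, -0.00153636, -0.00084356, -0.00073933,
        0.00059395]), 'joint_efforts': array([ 1.03308135e-03, -4.31243491e+01, -2.44219673e+01,  7.16590066e-02,
        5.57850022e-02, -1.21453668e-04]), 'tool_pos': array([ 0.21676211, -0.47771875,  0.22606205]), 'tool_rot': array([-3.14010633e+00, -2.30567296e-04,  4.25782645e-01]), 'contact_force': array([ 0.28098269, -0.12896994,  0.08379737]), 'torque': array([-0.01450393, -0.05097616,  0.04349873]), 'grip_force': 0.0, 'opening': 0.09189377863080637}
scene 401.79523121022504 316.92025883361276 204.3532613578985 [[ 0.70569119  0.70848384 -0.00711262]
 [ 0.44326409 -0.44930384 -0.7756565 ]
 [-0.55273583  0.54422119 -0.6311152 ]] [-0.41450671 -0.08108192  1.24558307]
top 479.28899303896577 324.1300734758564 202.5766722441472 [[-0.01674082 -0.99960007 -0.02279152]
 [-0.99860294  0.01785804 -0.0497318 ]
 [ 0.05011892  0.02192713 -0.99850253]] [0.11955467 0.49806031 1.57055565]
```

View pics/top0.png

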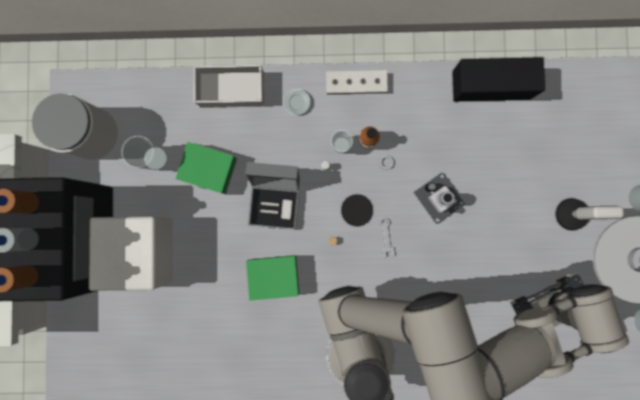

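View pics/scene0.png

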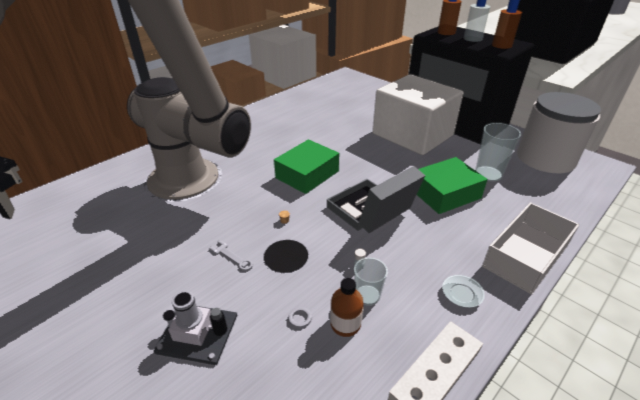

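```bash
cat > h.py <<'E'
import numpy as np,cv2
def load(f): return dict(np.load(f))
def ray(c,u,v,z):
    d=c["R"].T@np.array([(u-c["cx"])/c["fx"],(v-c["cy"])/c["fy"],1]); o=-c["R"].T@c["t"]
    return o+d*(z-o[2])/d[2]
def cloud(c):
    v,u=np.mgrid[:400,:640]; z=c["z_map"]
    P=np.stack([(u-c["cx"])/c["fx"]*z,(v-c["cy"])/c["fy"]*z,z],-1)
    return (P-c["t"])@c["R"]
E
python3 - <<'E'
from h import *
t=load("top0.npz");s=load("scene0.npz")
a=cv2.resize(t["color"][160:235,405:475],(400,428),interpolation=2)
b=cv2.resize(s["color"][280:370,145:250],(400,342),interpolation=2)
d=cv2.resize(t["color"][150:240,235:325],(400,400),interpolation=2)
im=np.zeros((428,800,3),np.uint8);im[:428,:400]=a;im[:342,400:]=b
cv2.imwrite("pics/crop1.png",im)
P=cloud(t)
for u,v in[(357,210),(446,198),(430,187),(456,205),(275,170),(275,183),(287,210),(333,241),(388,220)]: print(u,v,P[v,u].round(4))
print(ray(t,357,210,0.003))
E
```

```text
357 210 [0.4739 0.0024 0.0037]
446 198 [ 0.5026 -0.2675  0.1115]
430 187 [ 0.5404 -0.2268  0.074 ]
456 205 [ 0.4844 -0.3225  0.012 ]
275 170 [0.5953 0.2559 0.1472]
275 183 [0.5667 0.2712 0.0278]
287 210 [0.4776 0.234  0.0157]
333 241 [0.3732 0.0838 0.0215]
388 220 [ 0.439  -0.0993  0.0044]
[0.47396898 0.00241567 0.003     ]
```

View pics/crop1.png

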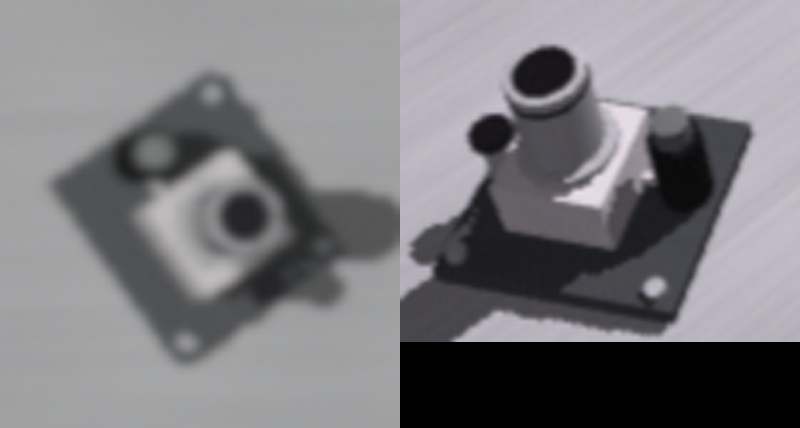

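Run:
```python
from h import *
t=load("top0.npz");s=load("scene0.npz")
sc=70/400;sv=75/428
q=lambda x,y,z:ray(t,405+x*sc-.4,160+y*sv-.4,z)
g=q(245,215,.112);b=q(153,153,.074);print("g,b",g,b, np.hypot(*(b-g)[:2]),np.degrees(np.arctan2(b[1]-g[1],b[0]-g[0])-np.arctan2(10,54)))
# in scene
su=105/400
print("scene g", ray(s,145+(543-400)*su-.4,280+72*su-.4,.112),"b",ray(s,145+(673-400)*su-.4,280+123*su-.4,.074))
for n,c in(("top",t),("scene",s)):
    P=cloud(c)
    R=lambda m:(P[m][:,:2].mean(0).round(4),m.sum())
    box=lambda x0,y0,r:np.hypot(P[...,0]-x0,P[...,1]-y0)<r
    m=box(g[0],g[1],.05)&(abs(P[...,2]-.112)<.004);print(n,"gtop",R(m))
    m=box(b[0],b[1],.03)&(abs(P[...,2]-.074)<.004);print("but",R(m))
    # plate rect
    m=box(g[0],g[1],.12)&(P[...,2]>.008)&(P[...,2]<.12)
    print("plate",cv2.minAreaRect(P[m][:,:2].astype(np.float32)*1000))
    # case
    m=(abs(P[...,0]-.49)<.09)&(abs(P[...,1]-.25)<.11)
    mm=m&(P[...,2]>.008)&(P[...,2]<.032)
    print("case",cv2.minAreaRect(P[mm][:,:2].astype(np.float32)*1000))
    # white parts
    w=m&(c["color"].min(-1)>120)&(P[...,2]>.008)&(P[...,2]<.022)
    for k,l in((w&(P[...,2]>.0138),"rails"),(w&(P[...,2]<.0138),"block")):
        if k.sum()>8: print(l,k.sum(),cv2.minAreaRect(P[k][:,:2].astype(np.float32)*1000))
    m=(abs(P[...,0]-.58)<.08)&(abs(P[...,1]-.25)<.11)&(P[...,2]>.06)
    L=P[m];print("lid",m.sum(),L.min(0),L.max(0),L.mean(0))
m=(t["color"].max(-1)<40);P=cloud(t);m&=(np.hypot(P[...,0]-.474,P[...,1])<.09)&(P[...,2]<.01)
print("mat",cv2.minAreaRect(P[m][:,:2].astype(np.float32)*1000))
for n,u,v,z in(("vial",325,165,.045),("beaker",342,141,.085),("amber",370,133,.13),("ring",388,162,.01)):print(n,ray(t,u,v,z))
```

```text
g,b [ 0.50468808 -0.27193281  0.112     ] [ 0.54223668 -0.23114035  0.074     ] 0.05544296103469159 36.87960270236323
scene g [ 0.50238929 -0.26956994  0.112     ] b [ 0.54520687 -0.23030018  0.074     ]
top gtop (array([ 0.5042, -0.2729]), np.int64(102))
but (array([ 0.543 , -0.2338]), np.int64(24))
plate ((501.83367919921875, -280.87713623046875), (222.87457275390625, 213.64373779296875), 36.87575149536133)
case ((491.5020446777344, 249.95045471191406), (217.10914611816406, 179.37721252441406), 89.10267639160156)
rails 88 ((463.681884765625, 267.16827392578125), (87.61373901367188, 102.00191497802734), 6.289604663848877)
block 126 ((467.79364013671875, 231.40231323242188), (179.35617065429688, 132.44528198242188), 89.0675048828125)
lid 739 [0.54879731 0.18687538 0.06140165] [0.62183197 0.34759696 0.16154009] [0.59330811 0.26529089 0.14381579]
scene gtop (array([ 0.5062, -0.2714]), np.int64(307))
but (array([ 0.5443, -0.2328]), np.int64(84))
plate ((509.7060852050781, -266.95648193359375), (131.6251220703125, 117.10403442382812), 34.211612701416016)
case ((501.9675598144531, 276.4037780761719), (156.86790466308594, 170.89779663085938), 84.38165283203125)
rails 75 ((471.183349609375, 242.53733825683594), (116.8704605102539, 65.76998138427734), 59.539398193359375)
block 109 ((459.5811767578125, 237.93333435058594), (99.51722717285156, 45.507911682128906), 9.074511528015137)
lid 1871 [0.54797254 0.18631388 0.06008125] [0.62084768 0.34673924 0.15732832] [0.59490941 0.25049398 0.12267079]
mat ((0.0, 0.0), (0.0, 0.0), 0.0)
vial [0.62080163 0.10534873 0.045     ]
beaker [0.69114229 0.04934244 0.085     ]
amber [ 0.70610078 -0.03643964  0.13      ]
ring [ 0.63120753 -0.10315697  0.01      ]
```

Call:
arm_command --fingers '[1,1,1,1,1,1,1,1]' --travel '[[0.3,-0.065,0],[0.3,-0.065,0],[0.3,-0.065,0],[0.3,-0.065,0],[0.3,-0.065,0],[0.3,-0.065,0],[0.3,-0.065,0],[0.3,-0.065,0]]' --dr '[[0,0,0],[0,0,0],[0,0,0],[0,0,0],[0,0,0],[0,0,0],[0,0,0],[0,0,0]]'

```text
time: 0.77
tool_pos: [0.4665, -0.2914, 0.2263]
tool_rot: [-3.141, -0.001, 0.429]
contact_force: [-0.0, 0.0, -1.1]
opening: 0.0429
grip_force: 0.0
```

Run:
```python
from cell import *
from h import *
o=observe();print(o["time"],o["tool_pos"],o["tool_rot"],o["qpos"])
c=read_camera("wrist");np.savez("wrist1.npz",**c);cv2.imwrite("pics/w1.png",c["color"])
c2=read_camera("top");np.savez("top1.npz",**c2)
im=c2["color"]
# case crop from start picture
t=load("top0.npz");d=cv2.resize(t["color"][145:235,235:310],(500,600),interpolation=2)
s=load("scene0.npz");e=cv2.resize(s["color"][160:240,320:430],(300,218),interpolation=2)
z=np.zeros((600,800,3),np.uint8);z[:,:500]=d;z[:218,500:]=e;z[300:488,500:]=cv2.resize(c["color"],(300,188));cv2.imwrite("pics/m.png",z)
P=cloud(c);print(-c["R"].T@c["t"])
```

```text
0.7667 [ 0.46649672 -0.29136521  0.22634174] [-3.14059092e+00 -1.41563116e-03  4.29261849e-01] [-0.69865276  0.38826868  1.45516769  0.00177371  1.29845512  0.44240365]
[ 0.52831309 -0.26188127  0.38473373]
```

View pics/m.png

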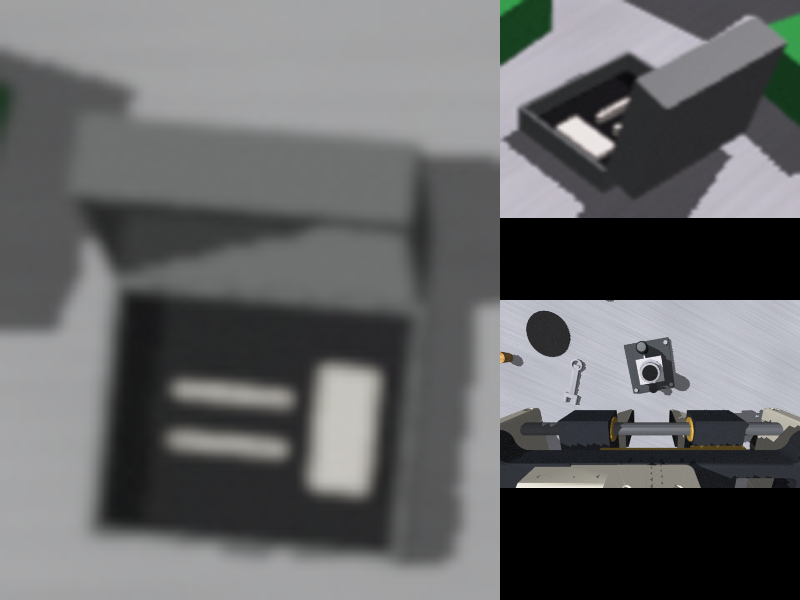

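Run:
```python
from h import *
t=load("top0.npz")
q=lambda x,y,z:ray(t,235+x*.15-.43,145+y*.15-.43,z)
# sub-pixel centroids of white parts
g=t["color"].min(-1).astype(float)
for n,(x0,x1,y0,y1),z in(("rail1",(165,300,370,412),.016),("rail2",(160,298,424,465),.016),("block",(300,390,350,505),.012)):
    a=slice(145+int(y0*.15),145+int(y1*.15)+1);b=slice(235+int(x0*.15),235+int(x1*.15)+1)
    w=np.clip(g[a,b]-70,0,None);v,u=np.mgrid[a,b];print(n,ray(t,(w*u).sum()/w.sum(),(w*v).sum()/w.sum(),z))
for n,p in dict(rimFL=(95,530,.028),rimFR=(405,552,.028),rimBR=(418,305,.028),rimBL=(118,285,.028)).items():print(n,q(*p))
for z in(.145,.15,.155):print("lid inner",q(75,195,z),q(415,230,z))
P=cloud(t)
for n,b in(("lidtopface",(slice(165,176),slice(252,295))),("lidinner",(slice(182,187),slice(285,295)))):
    L=P[b].reshape(-1,3);print(n,L.min(0),L.mean(0),L.max(0))
# profile at col 285
for v in range(158,196,2):print(v,P[v,285].round(4),t["color"][v,285])
w=load("wrist1.npz");Q=cloud(w)
gt=(abs(Q[...,2]-.112)<.004)&(np.hypot(Q[...,0]-.505,Q[...,1]+.272)<.04);print("gtop",np.median(Q[gt],0),cv2.minEnclosingCircle(Q[gt][:,:2].astype(np.float32)))
bt=(abs(Q[...,2]-.074)<.003)&(np.hypot(Q[...,0]-.543,Q[...,1]+.233)<.025);print("but",Q[bt].mean(0),cv2.minEnclosingCircle(Q[bt][:,:2].astype(np.float32)))
col=(abs(Q[...,2]-.05)<.002)&(np.hypot(Q[...,0]-.505,Q[...,1]+.272)<.05);print("col",cv2.minAreaRect(Q[col][:,:2].astype(np.float32)*1000))
mt=(w["color"].max(-1)<60)&(Q[...,2]<.01)&(np.hypot(Q[...,0]-.474,Q[...,1])<.08);print("mat",cv2.minEnclosingCircle(Q[mt][:,:2].astype(np.float32)),mt.sum())
```

```text
rail1 [0.49970578 0.29180486 0.016     ]
rail2 [0.47481113 0.29421273 0.016     ]
block [0.48117795 0.23726855 0.012     ]
rimFL [0.43317823 0.35884235 0.028     ]
rimFR [0.41981726 0.20623307 0.028     ]
rimBR [0.54121549 0.19814847 0.028     ]
rimBL [0.55385616 0.34636613 0.028     ]
lid inner [0.58559851 0.34557231 0.145     ] [0.56655638 0.18993761 0.145     ]
lid inner [0.58503   0.3446438 0.15     ] [0.5660535  0.18954552 0.15      ]
lid inner [0.58446149 0.34371528 0.155     ] [0.56555062 0.18915342 0.155     ]
lidtopface [ 0.42065138  0.0761747  -0.00517272] [0.59475968 0.26138093 0.15266574] [0.62939577 0.34069197 1.59569805]
lidinner [0.55516013 0.20857758 0.02183359] [0.56242909 0.22334378 0.02897803] [0.56952943 0.23830651 0.0364804 ]
158 [0.6524 0.2397 0.0032] [165 164 163]
160 [6.461e-01 2.401e-01 3.000e-04] [163 162 162]
162 [0.639  0.2399 0.0027] [165 163 163]
164 [0.6319 0.2397 0.0057] [155 153 153]
166 [0.6072 0.2255 0.1451] [118 118 117]
168 [0.6015 0.2259 0.1416] [111 112 110]
170 [0.5941 0.2249 0.1524] [112 112 110]
172 [0.5881 0.225  0.1515] [112 112 111]
174 [0.5824 0.2254 0.1484] [112 112 110]
176 [0.5757 0.2249 0.1539] [107 108 106]
178 [0.583  0.2384 0.0242] [85 85 84]
180 [0.5763 0.2384 0.0251] [109 110 108]
182 [0.5695 0.2383 0.0267] [112 113 110]
184 [0.5625 0.2379 0.0315] [112 114 111]
186 [0.5559 0.238  0.0316] [112 113 110]
188 [0.5491 0.2378 0.0337] [109 110 108]
190 [0.5431 0.2387 0.0265] [94 94 93]
192 [0.5382 0.2411 0.004 ] [49 47 48]
194 [0.5316 0.2412 0.0033] [43 40 41]
gtop [ 0.50443881 -0.26916826  0.11279027] ((0.5037721991539001, -0.2692730724811554), 0.020074235275387764)
but [ 0.54287037 -0.23099771  0.07416891] ((0.5428128242492676, -0.23087871074676514), 0.009901928715407848)
col ((502.0098571777344, -270.6905517578125), (95.12873840332031, 59.98986053466797), 34.148738861083984)
mat ((0.4745877981185913, 0.0051811798475682735), 0.05498569458723068) 6870
```

Call:
arm_command --fingers '[1,1,1,1,1,1,1,1]' --travel '[[0.04,-0.01,0],[0.08,-0.02,0.0],[0.094,-0.022,0.02],[0.094,-0.022,0.06],[0.094,-0.022,0.1],[0.094,-0.022,0.135],[0.094,-0.022,0.14],[0.094,-0.022,0.14]]' --dr '[[0,0,0],[0,0,0],[0,0,0],[0,0,0],[0,0,0],[0,0,0],[0,0,0],[0,0,0]]'

```text
time: 1.53
tool_pos: [0.5378, -0.2363, 0.0847]
tool_rot: [-3.137, 0.003, 0.425]
contact_force: [0.3, -0.0, 0.1]
opening: 0.0004
grip_force: 0.0
```

Call:
arm_command --fingers '[1,1,1,1,1,1,1]' --travel '[[0.0055,0,0.003],[0.0055,0,0.008],[0.0055,0,0.012],[0.0055,0,0.015],[0.0055,0,0.018],[0.0055,0,0.0185],[0.0055,0,0.0185]]' --dr '[[0,0,0],[0,0,0],[0,0,0],[0,0,0],[0,0,0],[0,0,0],[0,0,0]]'

```text
time: 2.12
tool_pos: [0.5454, -0.2343, 0.0688]
tool_rot: [3.14, -0.001, 0.426]
contact_force: [1.7, -0.9, 1.9]
opening: 0.0006
grip_force: 1.4
```

Call:
arm_command --fingers '[1,1,1,1]' --travel '[[0,0,0.001],[0,0,0.002],[0,0,0.003],[0,0,0.003]]' --dr '[[0,0,0],[0,0,0],[0,0,0],[0,0,0]]'

```text
time: 2.45
tool_pos: [0.5454, -0.2343, 0.0667]
tool_rot: [3.14, -0.001, 0.426]
contact_force: [0.1, 0.8, 11.3]
opening: 0.0004
grip_force: 5.6
```

Call:
arm_command --fingers '[1,-1,-1,-1,-1,-1,-1,-1]' --travel '[[0,0,-0.03],[0,0,-0.07],[-0.015,0.004,-0.085],[-0.052,0.016,-0.085],[-0.052,0.016,-0.085],[-0.052,0.016,-0.085],[-0.052,0.016,-0.085],[-0.052,0.016,-0.085]]' --dr '[[0,0,0],[0,0,0],[0,0,0],[0,0,0],[0,0,0],[0,0,0],[0,0,0],[0,0,0]]'

```text
time: 3.12
tool_pos: [0.5041, -0.2691, 0.1494]
tool_rot: [-3.14, 0.001, 0.426]
contact_force: [0.1, -0.3, -0.3]
opening: 0.0422
grip_force: 0.0
```

Run:
```python
from cell import *
from h import *
c=read_camera("wrist");np.savez("wrist2.npz",**c)
o=observe();print(o["time"],o["tool_pos"],o["tool_rot"],o["qpos"],o["opening"])
Q=cloud(c)
for n in [0]:
    gt=(abs(Q[...,2]-.112)<.004)&(np.hypot(Q[...,0]-.505,Q[...,1]+.272)<.04);print(gt.sum(),"gtop",np.median(Q[gt],0) if gt.any() else 0)
    bt=(Q[...,2]>.06)&(Q[...,2]<.078)&(np.hypot(Q[...,0]-.543,Q[...,1]+.233)<.012);print("but",np.median(Q[bt],0),bt.sum())
```

```text
3.1667 [ 0.50422096 -0.26905673  0.14946467] [-3.14016154e+00  6.38898520e-04  4.26665744e-01] [-6.24340508e-01  4.96567544e-01  1.50394119e+00  1.71828213e-04
  1.14264336e+00  5.19719068e-01] 0.04655442210966999
2346 gtop [ 0.50527515 -0.26861746  0.11281039]
but [ 0.54348051 -0.23234151  0.06633997] 612
```

Call:
arm_command --fingers '[-1,-1,-1,-1,-1,-1,-1,-1]' --travel '[[0.001,0,0],[0.001,0,0],[0.001,0,0],[0.001,0,0],[0.001,0,0.02],[0.001,0,0.055],[0.001,0,0.073],[0.001,0,0.073]]' --dr '[[0,0,0],[0,0,0],[0,0,0],[0,0,0],[0,0,0],[0,0,0],[0,0,0],[0,0,0]]'

```text
time: 3.83
tool_pos: [0.5027, -0.2679, 0.0732]
tool_rot: [-3.135, 0.004, 0.426]
contact_force: [-0.6, 0.1, -0.7]
opening: 0.0914
grip_force: 0.0
```

Call:
arm_command --fingers '[1,1,1,1,1,1,1,1]' --travel '[[0,0,0],[0,0,0],[0,0,0],[0,0,0],[0,0,0],[0,0,0],[0,0,0],[0,0,0]]' --dr '[[0,0,0],[0,0,0],[0,0,0],[0,0,0],[0,0,0],[0,0,0],[0,0,0],[0,0,0]]' --squeeze 20

```text
time: 4.5
tool_pos: [0.505, -0.2696, 0.0774]
tool_rot: [3.141, -0.0, 0.426]
contact_force: [-0.4, 0.3, 0.3]
opening: 0.0431
grip_force: 0.0
```

Call:
arm_command --fingers '[1,1,1]' --travel '[[0,0,0],[0,0,0],[0,0,0]]' --dr '[[0,0,0],[0,0,0],[0,0,0]]' --squeeze 30

```text
time: 4.75
tool_pos: [0.505, -0.2696, 0.0774]
tool_rot: [3.141, -0.0, 0.426]
contact_force: [0.3, -0.2, 1.8]
opening: 0.0394
grip_force: 30.0
```

Call:
arm_command --fingers '[1,1,1,1,1,1,1,1]' --travel '[[0,0,0],[0,0,0],[0,0,0],[0,0,0],[0,0,0],[0,0,0],[0,0,0],[0,0,0]]' --dr '[[0,0,-6],[0,0,-12],[0,0,-18],[0,0,-24],[0,0,-30],[0,0,-36],[0,0,-42],[0,0,-48]]'

```text
time: 5.42
tool_pos: [0.5048, -0.2692, 0.0773]
tool_rot: [-3.141, -0.0, 1.269]
contact_force: [-0.5, 0.7, 1.9]
opening: 0.0398
grip_force: 30.0
```

Call:
arm_command --fingers '[1,1,1,1,1,1,1,1]' --travel '[[0,0,0],[0,0,0],[0,0,0],[0,0,0],[0,0,0],[0,0,0],[0,0,0],[0,0,0]]' --dr '[[0,0,-6],[0,0,-12],[0,0,-18],[0,0,-24],[0,0,-30],[0,0,-36],[0,0,-41],[0,0,-42]]'

```text
time: 6.08
tool_pos: [0.5047, -0.2695, 0.0774]
tool_rot: [-3.141, -0.0, 2.0]
contact_force: [-2.1, 1.0, 2.6]
opening: 0.0394
grip_force: 30.0
```

Run:
```python
from cell import *
o=observe();print(o)
```

```text
{'time': 6.0833, 'qpos': array([-6.24195176e-01,  5.81646410e-01,  1.58119097e+00, -2.46765364e-04,
        9.79168003e-01, -1.05335671e+00]), 'qvel': array([ 0.00125278, -0.00068286, -0.00207763,  0.0001689 , -0.00037488,
       -0.08566456]), 'joint_efforts': array([  0.21543623, -49.39249277, -20.26123703,   0.17393522,
        -0.4463823 ,  -0.79340648]), 'tool_pos': array([ 0.50471179, -0.26945038,  0.07735526]), 'tool_rot': array([-3.14121053e+00, -2.57422976e-04,  2.00009548e+00]), 'contact_force': array([-2.05900388,  1.01400803,  2.58971461]), 'torque': array([ 0.07124781,  0.29485955, -0.06085873]), 'grip_force': 29.995155036449432, 'opening': 0.039356484771117445}
```

Call:
arm_command --fingers '[1,1,1,1,1,1,1,1]' --travel '[[0,0,0],[0,0,-0.004],[0,0,-0.01],[0,0,-0.02],[0,0,-0.035],[0,0,-0.05],[0,0,-0.06],[0,0,-0.06]]' --dr '[[0,0,0],[0,0,0],[0,0,0],[0,0,0],[0,0,0],[0,0,0],[0,0,0],[0,0,0]]'

```text
time: 6.75
tool_pos: [0.5062, -0.2704, 0.1401]
tool_rot: [3.139, 0.005, 1.996]
contact_force: [0.6, -0.1, -1.5]
opening: 0.0395
grip_force: 30.0
```

Run:
```python
from cell import *
from h import *
o=observe();print(o["tool_pos"],o["contact_force"],o["opening"])
c=read_camera("scene");cv2.imwrite("pics/s2.png",cv2.resize(c["color"][150:380,80:380],(750,575)))
```

```text
[ 0.50620928 -0.27035985  0.14012616] [ 0.64530538 -0.06330471 -1.53605836] 0.03953220109023141
```

View pics/s2.png

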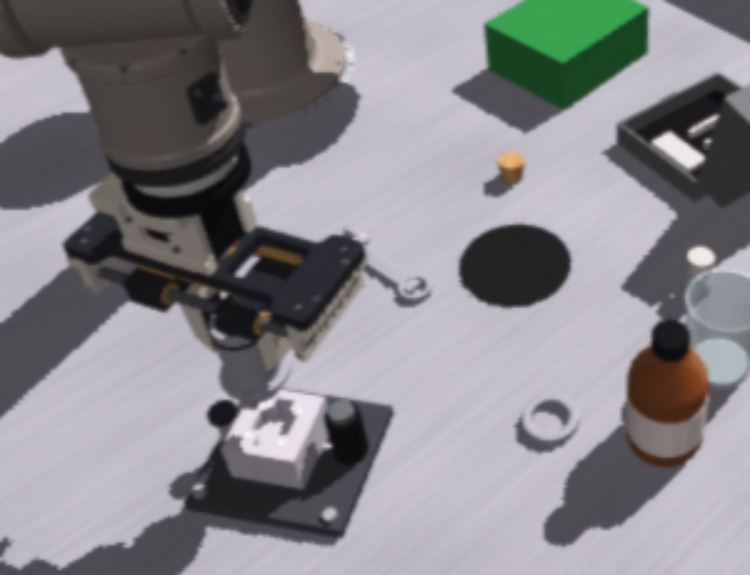

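Call:
arm_command --fingers '[1,1,1,1,1,1,1,1]' --travel '[[0.03,0.011,0],[0.065,0.024,0],[0.1,0.037,0],[0.135,0.05,0],[0.17,0.063,0],[0.205,0.076,0],[0.24,0.088,0],[0.257,0.0945,0]]' --dr '[[0,0,7],[0,0,14],[0,0,21],[0,0,28],[0,0,35],[0,0,42],[0,0,49],[0,0,56]]'

```text
time: 7.47
tool_pos: [0.4833, 0.0067, 0.1364]
tool_rot: [-3.139, 0.0, 1.035]
contact_force: [0.3, -0.7, -2.6]
opening: 0.0396
grip_force: 30.0
```

Call:
arm_command --fingers '[1,1,1,1,1,1,1,1]' --travel '[[0,0,0],[0,0,0.015],[0,0,0.03],[0,0,0.045],[0,0,0.06],[0,0,0.07],[0,0,0.08],[0,0,0.085]]' --dr '[[0,0,7],[0,0,14],[0,0,21],[0,0,28],[0,0,35],[0,0,42],[0,0,49],[0,0,56]]'

```text
time: 8.13
tool_pos: [0.4836, 0.0037, 0.0503]
tool_rot: [-3.141, 0.003, 0.056]
contact_force: [-0.3, -0.1, -2.6]
opening: 0.0395
grip_force: 30.0
```

Run:
```python
from cell import *
o=observe();print({k:o[k].round(4) for k in("qpos","tool_pos","tool_rot","contact_force")},o["time"])
```

```text
{'qpos': array([-1.5090e-01,  4.9620e-01,  1.8533e+00, -2.0000e-04,  7.9540e-01,
        1.3640e+00]), 'tool_pos': array([0.4836, 0.0037, 0.0503]), 'tool_rot': array([-3.141 ,  0.0032,  0.0561]), 'contact_force': array([-0.3422, -0.1021, -2.5587])} 8.1333
```

Call:
arm_command --fingers '[1,1,1,1,1]' --travel '[[0,0,0.001],[0,0,0.002],[0,0,0.003],[0,0,0.0035],[0,0,0.0035]]' --dr '[[0,0,0],[0,0,0],[0,0,0],[0,0,0],[0,0,0]]'

```text
time: 8.55
tool_pos: [0.485, 0.0035, 0.0489]
tool_rot: [3.141, -0.0, 0.064]
contact_force: [-0.4, -0.7, -2.5]
opening: 0.0396
grip_force: 30.0
```

Call:
arm_command --fingers '[1,1,1,1]' --travel '[[0,0,0.001],[0,0,0.002],[0,0,0.0025],[0,0,0.0025]]' --dr '[[0,0,0],[0,0,0],[0,0,0],[0,0,0]]'

```text
time: 8.88
tool_pos: [0.4849, 0.0035, 0.0463]
tool_rot: [3.141, -0.0, 0.063]
contact_force: [0.2, -0.9, -0.9]
opening: 0.0397
grip_force: 30.0
```

Call:
arm_command --fingers '[1,1,-0.4,-0.4,-0.4,-0.4,-0.4,-0.4]' --travel '[[0,0,0.0005],[0,0,0.0005],[0,0,0.0005],[0,0,0.0005],[0,0,0.0005],[0,0,0.0005],[0,0,0.0005],[0,0,0.0005]]' --dr '[[0,0,0],[0,0,0],[0,0,0],[0,0,0],[0,0,0],[0,0,0],[0,0,0],[0,0,0]]'

```text
time: 9.55
tool_pos: [0.4848, 0.0035, 0.0456]
tool_rot: [3.142, 0.0, 0.062]
contact_force: [-0.5, 0.3, 0.1]
opening: 0.0641
grip_force: 0.0
```

Call:
arm_command --fingers '[-0.5,-0.5,-0.5,-0.5,-0.5,-0.5,-0.5,-0.5]' --travel '[[0,0,-0.01],[0,0,-0.03],[0,0,-0.06],[0,0,-0.09],[0,0,-0.12],[0,0,-0.14],[0,0,-0.14],[0,0,-0.14]]' --dr '[[0,0,0],[0,0,0],[0,0,0],[0,0,0],[0,0,0],[0,0,0],[0,0,0],[0,0,0]]'

```text
time: 10.22
tool_pos: [0.4853, 0.0035, 0.1865]
tool_rot: [3.141, -0.002, 0.062]
contact_force: [0.5, 0.1, -0.3]
opening: 0.0689
grip_force: 0.0
```

Run:
```python
from cell import *
from h import *
o=observe();print({k:o[k].round(4) for k in("qpos","tool_pos","tool_rot")},o["time"],o["opening"])
c=read_camera("scene");t=read_camera("wrist");np.savez("scene3.npz",**c);np.savez("wrist3.npz",**t)
z=np.zeros((500,800,3),np.uint8);z[:400,:400]=cv2.resize(c["color"][170:290,200:320],(400,400));z[:250,400:]=cv2.resize(t["color"],(400,250));cv2.imwrite("pics/s3.png",z)
for d in(c,t):
    Q=cloud(d);m=(abs(Q[...,2]-.081)<.004)&(np.hypot(Q[...,0]-.485,Q[...,1])<.04);print(m.sum(),np.median(Q[m],0),cv2.minEnclosingCircle(Q[m][:,:2].astype(np.float32)))
```

```text
{'qpos': array([-1.5080e-01,  3.0710e-01,  1.6948e+00, -1.0000e-04,  1.1373e+00,
        1.3576e+00]), 'tool_pos': array([0.4853, 0.0035, 0.1865]), 'tool_rot': array([ 3.141e+00, -2.400e-03,  6.240e-02])} 10.2167 0.06885317316371453
178 [0.48654873 0.00049219 0.08221181] ((0.48506176471710205, 0.002525056479498744), 0.020508836954832077)
1395 [0.48482737 0.00415433 0.08173631] ((0.48377543687820435, 0.003927183337509632), 0.02001265250146389)
```

View pics/s3.png

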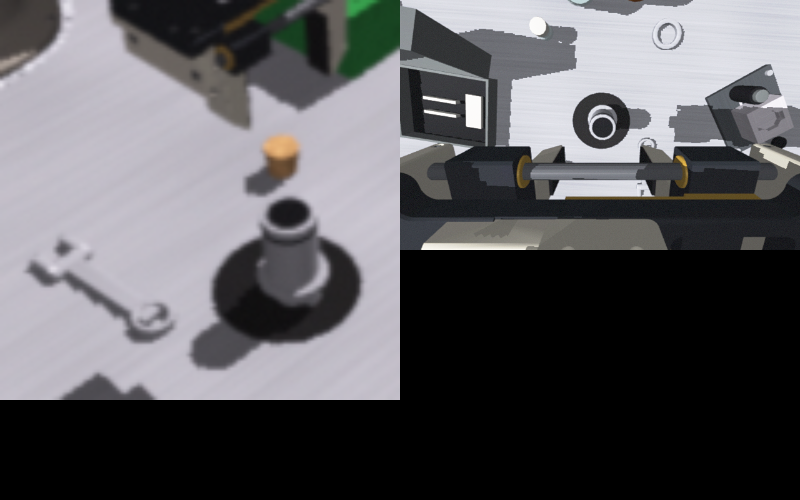

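Run:
```python
from h import *
c=load("wrist3.npz");Q=cloud(c);g=c["color"].min(-1)
m=(abs(Q[...,0]-.486)<.05)&(abs(Q[...,1]-.28)<.075)&(Q[...,2]<.024)&(g>110)
n,l,st,ce=cv2.connectedComponentsWithStats(m.astype(np.uint8))
for i in range(1,n):
    if st[i,4]>30: k=l==i;print(st[i,4],np.median(Q[k],0),cv2.minAreaRect(Q[k][:,:2].astype(np.float32)*1000),ray(c,*ce[i],np.median(Q[k][:,2])))
# lid inner surface: points x>.55,z>.05
m=(Q[...,0]>.54)&(Q[...,0]<.66)&(Q[...,1]>.17)&(Q[...,1]<.35)&(Q[...,2]>.02)
L=Q[m];print(len(L),L.min(0),L.max(0))
for z in np.arange(.03,.17,.01):
    k=L[abs(L[:,2]-z)<.005]
    if len(k)>5: print(z.round(3),len(k),"xmin per y",[ (y,round(float(k[abs(k[:,1]-y)<.01][:,0].min()),4)) for y in(.2,.23,.26,.29) if (abs(k[:,1]-y)<.01).any()])
```

```text
1332 [0.48143808 0.23951712 0.01215041] ((478.9717102050781, 242.0717010498047), (33.65934753417969, 63.652305603027344), 83.91026306152344) [0.48144857 0.23942477 0.01215041]
324 [0.49895025 0.29518615 0.01591693] ((497.5849609375, 299.33929443359375), (66.81065368652344, 9.10944938659668), 83.67781066894531) [0.49895443 0.29452833 0.01591693]
312 [0.47398106 0.29751233 0.01576214] ((472.3705139160156, 301.62158203125), (67.02589416503906, 9.946908950805664), 83.75031280517578) [0.47407457 0.29725908 0.01576214]
10812 [0.5400173  0.18848771 0.02017324] [0.60746873 0.3487276  0.15517474]
0.03 2539 xmin per y [(0.2, 0.5401), (0.23, 0.54), (0.26, 0.5423), (0.29, 0.5454)]
0.04 273 xmin per y [(0.2, 0.5419)]
0.05 321 xmin per y [(0.2, 0.5438)]
0.06 348 xmin per y [(0.2, 0.5463)]
0.07 402 xmin per y [(0.2, 0.5487)]
0.08 449 xmin per y [(0.2, 0.5503)]
0.09 496 xmin per y [(0.2, 0.553)]
0.1 584 xmin per y [(0.2, 0.5548)]
0.11 662 xmin per y [(0.2, 0.5572)]
0.12 773 xmin per y [(0.2, 0.5593)]
0.13 899 xmin per y [(0.2, 0.5612)]
0.14 1163 xmin per y [(0.2, 0.5635)]
0.15 1864 xmin per y [(0.2, 0.5655)]
```

Call:
arm_command --fingers '[-0.5,-0.5,-0.5,-0.5,-0.5]' --travel '[[0,0,0],[0,0,0],[0,0,0],[0,0,0],[0,0,0]]' --dr '[[7,0,0],[14,0,0],[21,0,0],[21,0,0],[21,0,0]]'

```text
time: 10.73
tool_pos: [0.4841, 0.0023, 0.1838]
tool_rot: [-2.776, 0.004, 0.059]
contact_force: [0.1, -0.8, 1.3]
opening: 0.0691
grip_force: 0.0
```

Run:
```python
from cell import *
import numpy as np
o=observe();np.set_printoptions(suppress=True);print({k:o[k].round(4) for k in("qpos","tool_pos","tool_rot")},o["time"],o["opening"])
```

```text
{'qpos': array([-0.3744,  0.3679,  1.6764,  0.3442,  1.2779,  1.0082]), 'tool_pos': array([0.4841, 0.0023, 0.1838]), 'tool_rot': array([-2.7756,  0.0044,  0.0587])} 10.7333 0.06906779861828
```

```bash
cat > kin.py <<'E'
import numpy as np
from scipy.optimize import least_squares
from scipy.spatial.transform import Rotation as R
D=[([-1.29099605,.342690541,1.52501592,0,1.27539,-.146],[.21676,-.47772,.22606],[-3.1401,0,.42578]),
([-.62434,.496568,1.503941,.0002,1.142643,.51972],[.50422,-.269057,.149465],[-3.14016,.0006,.42667]),
([-.6241952,.5816464,1.581191,-.0002,.979168,-1.053357],[.504712,-.26945,.077355],[-3.1412,-.0003,2.0001]),
([-.1509,.4962,1.8533,-.0002,.7954,1.364],[.4836,.0037,.0503],[-3.141,.0032,.0561]),
([-.1508,.3071,1.6948,-.0001,1.1373,1.3576],[.4853,.0035,.1865],[3.141,-.0024,.0624]),
([-.3744,.3679,1.6764,.3442,1.2779,1.0082],[.4841,.0023,.1838],[-2.7756,.0044,.0587])]
def fk(q,p):
    h,L1,L2,a,yo,yo2,Dt,b,x0,c=p
    r=R.from_euler('z',q[0]);P=r.apply([x0,yo,h]);r=r*R.from_euler('y',q[1]);P=P+r.apply([b,0,L1])
    r=r*R.from_euler('y',q[2])*R.from_euler('z',q[3]);P=P+r.apply([a,yo2,L2])
    r=r*R.from_euler('y',q[4])*R.from_euler('z',q[5]+c);return P+r.apply([0,0,Dt]),r
def res(p):
    o=[]
    for q,t,e in D:
        P,r=fk(q,p);o+=list((P-t)*10)+list((r.inv()*R.from_euler('xyz',e)).as_rotvec())
    o+=list(np.array([p[3],p[7],p[8]])*.05)
    return o
s=min((least_squares(res,[.3,.4,.4,0,.0765,0,d,0,0,c]) for d in(.2,.35) for c in(-1.57,1.57,3.14)),key=lambda s:s.cost)
p=s.x
LO=np.array([-2.53,-.77,.04,-1,.28,-3.11]);HI=np.array([2.53,2.02,2.7,4.14,2.66,3.11])
def ik(P,r,q0):
    f=lambda q:np.r_[(fk(q,p)[0]-P)*10,(fk(q,p)[1].inv()*r).as_rotvec()]
    s=least_squares(f,np.clip(q0,LO+.01,HI-.01),bounds=(LO,HI));return s.x,s.cost
E
python3 -c "
from kin import *
np.set_printoptions(suppress=True,precision=4)
print(p,s.cost,np.abs(s.fun).max())"
```

```text
[ 0.1843  0.505   0.3792  0.0391  0.0823 -0.0064  0.2849 -0.0006 -0.003
  1.5708] 0.0018976905386103723 0.04758703310003276
```

```bash
cat > plan.py <<'E'
from kin import *
yc=np.array([.108,.994,0]);xc=np.array([.994,-.108,0]);zc=np.array([0,0,1.]);C=np.array([.4855,.2818,0])
M=np.array([.4848,.0037,.003])
def pose(ax,u,k,tau,s,a,flip):  # ax: foot point, u: foot->top, k: radial approach dir (perp u)
    d=-np.sin(tau)*u+np.cos(tau)*k; x=np.cos(tau)*u+np.sin(tau)*k
    if flip:x=-x
    return ax+s*u+a*d, R.from_matrix(np.c_[x,np.cross(d,x),d])
def mat(psi,tau,s=.045,a=.011,flip=0):return pose(M,zc,np.array([np.cos(psi),np.sin(psi),0]),tau,s,a,flip)
def case(phi,tau,s=.045,a=.011,flip=0,dz=0):return pose(C-.042*yc+(.0333+dz)*zc,yc,np.sin(phi)*xc-np.cos(phi)*zc,tau,s,a,flip)
E
python3 - <<'E'
from plan import *
np.set_printoptions(suppress=True,precision=2)
r=np.radians
Q0=[[-.4,.5,1.8,.8,1.2,1],[-.4,.5,1.8,1.6,1.2,1],[-.4,.5,1.8,2.5,1,0],[.3,.5,1.8,-.5,1.2,1],[.5,.4,1.6,0,1.2,-1]]
for tau in(25,30,40):
  for f in(0,1):
    for phi in(0,18):
        b=min((ik(*case(r(phi),r(tau),flip=f),q) for q in Q0),key=lambda s:s[1]);print("case",tau,f,phi,b[0],round(b[1],5))
    for psi in(-60,-30,0,30,60,90,120,150):
        b=min((ik(*mat(r(psi),r(tau),flip=f),q) for q in Q0),key=lambda s:s[1])
        if b[1]<1e-4:print(" mat",tau,f,psi,b[0])
E
```

```text
case 25 0 0 [ 0.58  0.79  1.43 -0.35  1.22  0.86] 0.0
case 25 0 18 [ 0.68  0.74  1.62 -0.63  1.    1.26] 0.0
 mat 25 0 -30 [ 0.23  0.79  2.61  3.84  1.33 -1.39]
 mat 25 0 30 [-0.84  0.82  2.59  1.89  1.2  -1.85]
 mat 25 0 60 [-0.81  0.79  2.18  1.21  1.19 -1.39]
 mat 25 0 90 [-0.66  0.86  1.78  0.8   1.46 -1.19]
 mat 25 0 120 [-0.48  0.97  1.45  0.52  1.77 -1.2 ]
 mat 25 0 150 [-0.29  1.05  1.2   0.23  2.   -1.37]
case 25 1 0 [ 0.58  0.79  1.43 -0.35  1.22 -2.28] 0.0
case 25 1 18 [ 0.68  0.74  1.62 -0.63  1.   -1.88] 0.0
 mat 25 1 -30 [0.23 0.79 2.61 3.84 1.33 1.75]
 mat 25 1 30 [-0.84  0.82  2.59  1.89  1.2   1.29]
 mat 25 1 60 [-0.81  0.79  2.18  1.21  1.19  1.75]
 mat 25 1 90 [-0.66  0.86  1.78  0.8   1.46  1.96]
 mat 25 1 120 [-0.48  0.97  1.45  0.52  1.77  1.94]
 mat 25 1 150 [-0.29  1.05  1.2   0.23  2.    1.77]
case 30 0 0 [ 0.61  0.83  1.39 -0.4   1.31  0.9 ] 0.0
case 30 0 18 [ 0.7   0.78  1.57 -0.65  1.1   1.28] 0.0
 mat 30 0 -30 [ 0.2   0.72  2.59  3.81  1.18 -1.45]
 mat 30 0 30 [-0.8   0.73  2.58  1.9   1.1  -1.76]
 mat 30 0 60 [-0.79  0.74  2.18  1.19  1.12 -1.33]
 mat 30
[... 789 characters left out ...]
1  0.59  2.52  1.88  0.86 -1.54]
 mat 40 0 60 [-0.72  0.64  2.16  1.13  0.98 -1.17]
 mat 40 0 90 [-0.6   0.74  1.82  0.72  1.27 -1.07]
 mat 40 0 120 [-0.45  0.84  1.53  0.45  1.55 -1.17]
 mat 40 0 150 [-0.27  0.92  1.33  0.19  1.75 -1.37]
case 40 1 0 [ 0.65  0.91  1.3  -0.49  1.47 -2.19] 0.0
case 40 1 18 [ 0.73  0.87  1.46 -0.68  1.3  -1.83] 0.0
 mat 40 1 -30 [0.15 0.59 2.54 3.82 0.87 1.57]
 mat 40 1 0 [-0.36  0.59  2.7   2.82  1.01  1.51]
 mat 40 1 30 [-0.71  0.59  2.52  1.88  0.86  1.6 ]
 mat 40 1 60 [-0.72  0.64  2.16  1.13  0.98  1.97]
 mat 40 1 90 [-0.6   0.74  1.82  0.72  1.27  2.07]
 mat 40 1 120 [-0.45  0.84  1.53  0.45  1.55  1.98]
 mat 40 1 150 [-0.27  0.92  1.33  0.19  1.75  1.77]
```

```bash
cat > delta.py <<'E'
from plan import *
from cell import observe
np.set_printoptions(suppress=True,precision=4)
r=np.radians
def delta(P,Rt):
    o=observe();r0=R.from_euler('xyz',o["tool_rot"])
    print("t",round(o["time"],2),"pos",o["tool_pos"],"travel",r0.inv().apply(P-o["tool_pos"]),"dr",np.degrees((r0.inv()*Rt).as_rotvec()),"open",round(o["opening"],4))
E
python3 - <<'E'
from delta import *
P,Rt=mat(r(90),r(30))
d=Rt.apply([0,0,1]);print(P,P-.07*d)
delta(P-.07*d+[0,0,.1],Rt)
E
```

```text
[0.4848 0.0132 0.0425] [ 0.4848 -0.0474  0.0775]
t 10.73 pos [0.4841 0.0023 0.1838] travel [-0.0022  0.0486 -0.0119] dr [ 28.4811  32.2525 -83.7568] open 0.0691
```

Call:
arm_command --fingers '[-0.5,-0.5,-0.5,-0.5,-0.5,-0.5,-0.5,-0.5]' --travel '[[0,0.02,-0.005],[0,0.04,-0.012],[-0.002,0.0486,-0.012],[-0.002,0.0486,-0.012],[-0.002,0.0486,-0.012],[-0.002,0.0486,-0.012],[-0.002,0.0486,-0.012],[-0.002,0.0486,-0.012]]' --dr '[[2.1,2.4,-6.2],[4.2,4.8,-12.4],[6.3,7.2,-18.6],[8.4,9.6,-24.8],[10.5,12,-31],[12.6,14.4,-37.2],[14.7,16.8,-43.4],[16.8,19.2,-49.6]]'

```text
time: 11.4
tool_pos: [0.4853, -0.0448, 0.1791]
tool_rot: [-2.711, -0.673, 0.762]
contact_force: [0.3, -0.6, -0.5]
opening: 0.0691
grip_force: 0.0
```

Run:
```python
from delta import *
P,Rt=mat(r(90),r(30))
d=Rt.apply([0,0,1]);delta(P-.07*d+[0,0,.06],Rt)
```

```text
t 11.4 pos [ 0.4853 -0.0448  0.1791] travel [-0.0276  0.0144  0.0277] dr [ 11.4811  13.1281 -33.5267] open 0.0691
```

Call:
arm_command --fingers '[-0.5,-0.5,-0.5,-0.5,-0.5,-0.5,-0.5,-0.5]' --travel '[[0,0,0],[-0.01,0.005,0.01],[-0.0276,0.0144,0.0277],[-0.0276,0.0144,0.0277],[-0.0276,0.0144,0.0277],[-0.0276,0.0144,0.0277],[-0.0276,0.0144,0.0277],[-0.0276,0.0144,0.0277]]' --dr '[[2,2.3,-6],[4,4.6,-12],[6,7,-18],[8,9.3,-24],[10,11.5,-30],[11.5,13.1,-33.5],[11.5,13.1,-33.5],[11.5,13.1,-33.5]]'

```text
time: 12.07
tool_pos: [0.4851, -0.0475, 0.137]
tool_rot: [-3.129, -1.045, 1.555]
contact_force: [0.5, 0.7, -0.2]
opening: 0.0689
grip_force: 0.0
```

Run:
```python
from delta import *
P,Rt=mat(r(90),r(30))
d=Rt.apply([0,0,1]);delta(P-.07*d,Rt);print(observe()["qpos"])
```

```text
t 12.07 pos [ 0.4851 -0.0475  0.137 ] travel [-0.0515  0.0001  0.0299] dr [ 0.0493  0.095  -0.4516] open 0.0689
[-0.7188  0.7388  1.6143  0.7109  1.621  -0.999 ]
```

Call:
arm_command --fingers '[-0.5,-0.5,-0.5,-0.5,-0.5,-0.5,-0.5,-0.5]' --travel '[[-0.025,0,0.015],[-0.0515,0,0.03],[-0.0515,0,0.03],[-0.0515,0,0.05],[-0.0515,0,0.07],[-0.0515,0,0.09],[-0.0515,0,0.1],[-0.0515,0,0.1]]' --dr '[[0,0,0],[0,0,0],[0,0,-0.4],[0,0,-0.4],[0,0,-0.4],[0,0,-0.4],[0,0,-0.4],[0,0,-0.4]]'

```text
time: 12.73
tool_pos: [0.4848, 0.0142, 0.044]
tool_rot: [3.138, -1.048, 1.574]
contact_force: [-0.6, -0.8, -0.7]
opening: 0.0691
grip_force: 0.0
```

Run:
```python
from delta import *
from h import *
from cell import read_camera
P,Rt=mat(r(90),r(30));delta(P,Rt);print(observe()["contact_force"])
c=read_camera("scene");cv2.imwrite("pics/s4.png",cv2.resize(c["color"][110:350,130:430],(750,600)))
```

```text
t 12.73 pos [0.4848 0.0142 0.044 ] travel [-0.0018 -0.     -0.0001] dr [ 0.058  -0.0249  0.0966] open 0.0691
[-0.5686 -0.8335 -0.7331]
```

View pics/s4.png

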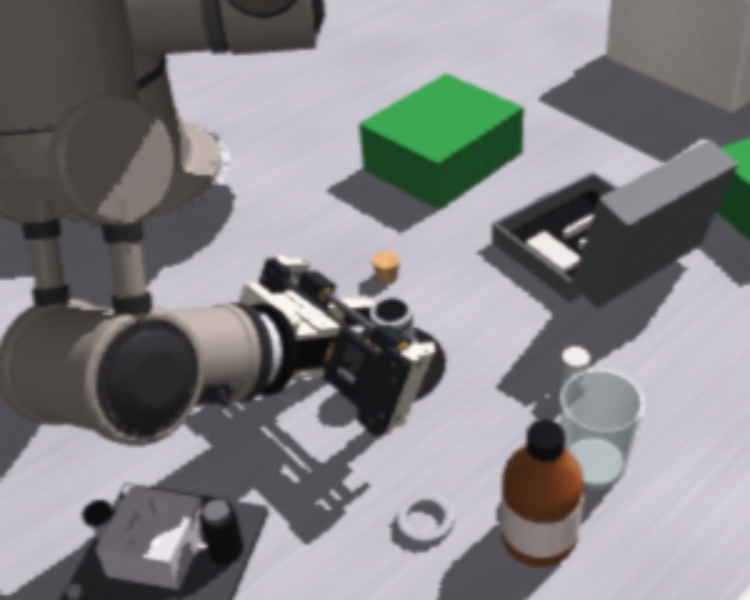

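Call:
arm_command --fingers '[1,1,1,1,1,1,1,1]' --travel '[[0,0,0],[0,0,0],[0,0,0],[0,0,0],[0,0,0],[0,0,0],[0,0,0],[0,0,0]]' --dr '[[0,0,0],[0,0,0],[0,0,0],[0,0,0],[0,0,0],[0,0,0],[0,0,0],[0,0,0]]' --squeeze 40

```text
time: 13.45
tool_pos: [0.4855, 0.0119, 0.0435]
tool_rot: [3.134, -1.047, 1.575]
contact_force: [-2.4, -2.7, 3.5]
opening: 0.0393
grip_force: 40.0
```

Call:
arm_command --fingers '[1,1,1,1,1,1,1,1]' --travel '[[0,0,0],[0.004,0,-0.0025],[0.015,0,-0.009],[0.04,0,-0.023],[0.07,0,-0.04],[0.1,0,-0.058],[0.13,0,-0.075],[0.13,0,-0.075]]' --dr '[[0,0,0],[0,0,0],[0,0,0],[0,0,0],[0,0,0],[0,0,0],[0,0,0],[0,0,0]]' --squeeze 40

```text
time: 14.12
tool_pos: [0.4863, 0.0118, 0.1992]
tool_rot: [3.117, -1.043, 1.591]
contact_force: [1.4, -0.2, -3.1]
opening: 0.0392
grip_force: 40.0
```

Run:
```python
from delta import *
print(observe()["qpos"],observe()["grip_force"],observe()["contact_force"])
P,Rt=case(r(18),r(30))
print(P);delta(P+np.array([-.02,0,.13]),Rt)
# joint path
q=observe()["qpos"]; print(ik(P+np.array([-.02,0,.13]),Rt,q), ik(P,Rt,[.7,.8,1.6,-.6,1.1,1.3]))
```

```text
[-0.6371  0.6006  1.674   0.7759  1.6319 -0.9192] 39.987775683403015 [ 1.4298 -0.1876 -3.0756]
[0.4882 0.279  0.0242]
t 14.12 pos [0.4863 0.0118 0.1992] travel [ 0.0959 -0.0192  0.2534] dr [-20.2701 -89.9239   1.5676] open 0.0392
(array([ 0.7169,  0.5871,  1.5119, -0.5872,  1.3133,  1.1426]), np.float64(2.7179621340029243e-28)) (array([ 0.698 ,  0.7797,  1.5665, -0.6488,  1.1027,  1.2824]), np.float64(5.3843874647454115e-19))
```

Run:
```python
from delta import *
P,Rt=case(r(15),r(30));delta(P+np.array([-.02,0,.14]),Rt)
```

```text
t 14.12 pos [0.4863 0.0118 0.1992] travel [ 0.1045 -0.0195  0.2484] dr [-17.0517 -89.9997   2.4408] open 0.0392
```

Call:
arm_command --fingers '[1,1,1,1,1,1,1,1]' --travel '[[0.008,-0.001,0.02],[0.016,-0.003,0.04],[0.024,-0.0045,0.06],[0.032,-0.006,0.08],[0.04,-0.0075,0.1],[0.048,-0.009,0.12],[0.056,-0.0105,0.14],[0.064,-0.012,0.16]]' --dr '[[-1.2,-6.4,0.2],[-2.4,-12.8,0.4],[-3.6,-19.2,0.6],[-4.8,-25.6,0.7],[-6,-32,0.9],[-7.2,-38.4,1.1],[-8.4,-44.8,1.2],[-9.6,-51.2,1.4]]'

```text
time: 14.78
tool_pos: [0.4722, 0.1769, 0.1699]
tool_rot: [3.025, -0.189, 1.482]
contact_force: [-0.8, -0.7, -2.3]
opening: 0.0394
grip_force: 40.0
```

Run:
```python
from delta import *
P,Rt=case(r(15),r(30));delta(P+np.array([-.02,0,.14]),Rt);print(observe()["qpos"])
```

```text
t 14.78 pos [0.4722 0.1769 0.1699] travel [ 0.0984 -0.0164  0.023 ] dr [ -8.5036 -40.8266   1.2828] open 0.0394
[0.1024 0.27   1.8262 0.2071 0.9032 0.0852]
```

Call:
arm_command --fingers '[1,1,1,1,1,1,1,1]' --travel '[[0.015,-0.0025,0.003],[0.03,-0.005,0.006],[0.045,-0.0075,0.01],[0.06,-0.01,0.014],[0.075,-0.0125,0.018],[0.09,-0.015,0.021],[0.0984,-0.0164,0.023],[0.0984,-0.0164,0.023]]' --dr '[[-1.4,-6.6,0.2],[-2.7,-13.2,0.4],[-4.1,-19.8,0.6],[-5.4,-26.4,0.8],[-6.7,-33,1],[-8,-39,1.2],[-8.5,-40.8,1.3],[-8.5,-40.8,1.3]]'

```text
time: 15.45
tool_pos: [0.4666, 0.281, 0.1607]
tool_rot: [2.849, 0.505, 1.322]
contact_force: [-0.7, 0.2, -3.6]
opening: 0.039
grip_force: 40.0
```

Run:
```python
from delta import *
from h import *
from cell import read_camera
P,Rt=case(r(15),r(30));delta(P+np.array([0,0,.06]),Rt);print(observe()["qpos"],observe()["contact_force"])
c=read_camera("scene");t=read_camera("top");np.savez("scene5.npz",**c);np.savez("top5.npz",**t)
z=np.zeros((500,800,3),np.uint8);z[:,:450]=cv2.resize(c["color"][100:240,320:446],(450,500));z[:400,450:]=cv2.resize(t["color"][140:240,230:317],(350,400));cv2.imwrite("pics/s5.png",z)
```

```text
t 15.45 pos [0.4666 0.281  0.1607] travel [0.04   0.0012 0.0687] dr [-0.2017 -0.0639  0.3979] open 0.039
[ 0.6973  0.6012  1.4387 -0.5407  1.3753  1.0519] [-0.6607  0.2431 -3.5851]
```

View pics/s5.png

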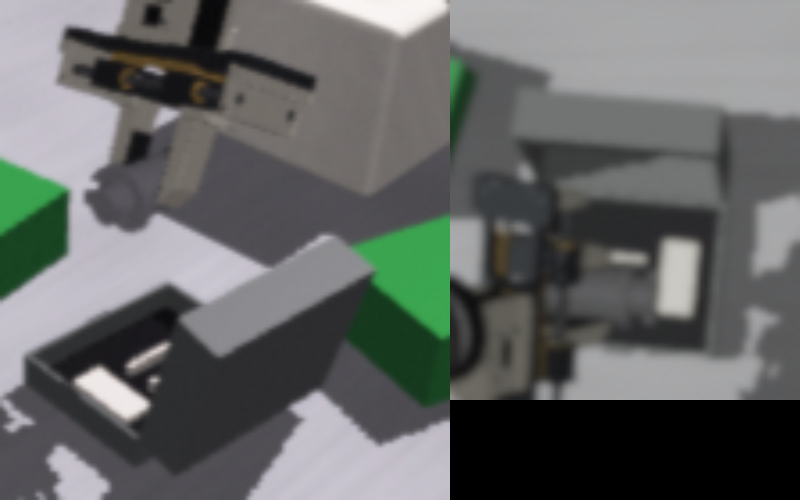

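Run:
```python
from delta import *
from h import *
t=load("top5.npz")
P,Rt=case(r(15),r(30));off=np.array([.4666,.281,.1607])-P
ft=C-.042*yc+.0333*zc+off;print("expected foot",ft,"top",ft+.078*yc)
for n in("top5","scene5"):
    c=load(n+".npz");Q=cloud(c)
    L=Q-ft; y=L@yc; x=L@xc; z=L[...,2]
    m=(abs(x)<.03)&(y>-.02)&(y<.045)&(abs(z)<.035)
    print(n,m.sum(),"ymin",np.sort(y[m])[:8])
    for a in np.arange(-.004,.045,.005):
        k=m&(abs(y-a)<.0025)
        if k.sum()>4: print(round(a,3),k.sum(),"zmax",np.percentile(z[k],95).round(4),"x",np.percentile(x[k],[3,97]).round(4), "mid")
```

```text
expected foot [0.4599 0.242  0.1699] top [0.4683 0.3195 0.1699]
top5 285 ymin [-0.0055 -0.0053 -0.0049 -0.0049 -0.0049 -0.0047 -0.0047 -0.0046]
-0.004 22 zmax 0.0142 x [-0.0151  0.0169] mid
0.001 20 zmax 0.0148 x [-0.0156  0.0166] mid
0.006 18 zmax 0.0153 x [-0.012   0.0148] mid
0.011 32 zmax 0.0226 x [-0.0188  0.023 ] mid
0.016 27 zmax 0.028 x [-0.0197  0.0257] mid
0.021 20 zmax 0.021 x [-0.0148  0.0192] mid
0.026 24 zmax 0.0205 x [-0.0176  0.0209] mid
0.031 33 zmax 0.0199 x [-0.0263  0.0271] mid
0.036 47 zmax 0.0262 x [-0.0295  0.029 ] mid
0.041 35 zmax 0.0326 x [-0.0271  0.0279] mid
scene5 395 ymin [-0.0044 -0.0042 -0.0039 -0.0038 -0.0037 -0.0036 -0.0034 -0.0031]
-0.004 46 zmax 0.0121 x [-0.0173  0.0175] mid
0.001 44 zmax 0.0135 x [-0.0203  0.0193] mid
0.006 16 zmax 0.0139 x [-0.012   0.0181] mid
0.011 17 zmax 0.0139 x [-0.0053  0.0131] mid
0.016 120 zmax 0.0245 x [-0.0223  0.0235] mid
0.021 16 zmax 0.0249 x [-0.006   0.0248] mid
0.026 10 zmax 0.02 x [0.0001 0.0183] mid
0.031 32 zmax 0.0193 x [-0.0059  0.0253] mid
0.036 33 zmax 0.0211 x [-0.0036  0.0281] mid
0.041 48 zmax 0.0299 x [-0.0278  0.0289] mid
```

Call:
arm_command --fingers '[1,1,1,1,1,1]' --travel '[[0.01,0,0.017],[0.02,0,0.035],[0.03,0.001,0.052],[0.04,0.001,0.069],[0.04,0.001,0.069],[0.04,0.001,0.069]]' --dr '[[0,0,0],[0,0,0.2],[0,0,0.4],[0,0,0.4],[0,0,0.4],[0,0,0.4]]'

```text
time: 16.05
tool_pos: [0.4896, 0.2738, 0.0868]
tool_rot: [2.844, 0.5, 1.307]
contact_force: [-0.2, 0.1, -3.1]
opening: 0.0392
grip_force: 40.0
```

Run:
```python
from delta import *
P,Rt=case(r(15),r(30));P=P+.001*yc;delta(P+[0,0,.008],Rt);delta(P,Rt);print(observe()["contact_force"])
```

```text
t 16.05 pos [0.4896 0.2738 0.0868] travel [ 0.0311 -0.0165  0.0424] dr [-0.335  -0.1343 -0.4128] open 0.0392
t 16.05 pos [0.4896 0.2738 0.0868] travel [ 0.0349 -0.0185  0.0491] dr [-0.335  -0.1343 -0.4128] open 0.0392
[-0.1555  0.1251 -3.0992]
```

Call:
arm_command --fingers '[1,1,1,1,1,1]' --travel '[[0.008,-0.004,0.01],[0.016,-0.008,0.021],[0.024,-0.012,0.032],[0.031,-0.0165,0.0424],[0.031,-0.0165,0.0424],[0.031,-0.0165,0.0424]]' --dr '[[0,0,0],[0,0,0],[-0.3,0,-0.4],[-0.3,0,-0.4],[-0.3,0,-0.4],[-0.3,0,-0.4]]'

```text
time: 16.55
tool_pos: [0.4871, 0.2816, 0.0306]
tool_rot: [2.843, 0.503, 1.318]
contact_force: [-1.0, -0.4, -2.8]
opening: 0.0393
grip_force: 40.0
```

Run:
```python
from delta import *
P,Rt=case(r(15),r(30));P=P+.001*yc;delta(P,Rt);print(P,observe()["contact_force"],Rt.inv().apply([0,0,-1]))
```

```text
t 16.55 pos [0.4871 0.2816 0.0306] travel [ 0.002  -0.0009  0.0064] dr [ 0.036  -0.0927  0.172 ] open 0.0393
[0.4878 0.28   0.0241] [-1.0243 -0.38   -2.7603] [ 0.483  -0.2588  0.8365]
```

Final descent in small steps, watching for contact.

Call:
arm_command --fingers '[1,1,1,1,1]' --travel '[[0.001,-0.0005,0.002],[0.0015,-0.0007,0.0035],[0.002,-0.0009,0.005],[0.002,-0.0009,0.0058],[0.002,-0.0009,0.0058]]' --dr '[[0,0,0],[0,0,0],[0,0,0],[0,0,0],[0,0,0]]'

```text
time: 16.97
tool_pos: [0.4886, 0.2805, 0.0259]
tool_rot: [2.841, 0.501, 1.316]
contact_force: [0.5, -0.4, -2.9]
opening: 0.0395
grip_force: 40.0
```

Call:
arm_command --fingers '[1,1,1]' --travel '[[0.0003,-0.0002,0.0005],[0.0005,-0.0003,0.0008],[0.0005,-0.0003,0.0008]]' --dr '[[0,0,0],[0,0,0],[0,0,0]]'

```text
time: 17.22
tool_pos: [0.4887, 0.2806, 0.0256]
tool_rot: [2.84, 0.501, 1.316]
contact_force: [-0.9, -0.7, 2.7]
opening: 0.0392
grip_force: 40.0
```

Call:
arm_command --fingers '[1,1,1,0.05,0,-0.05,-0.05,-0.05]' --travel '[[0.0003,-0.0001,0.0005],[0.0003,-0.0001,0.0005],[0.0003,-0.0001,0.0005],[0.0003,-0.0001,0.0005],[0.0003,-0.0001,0.0005],[0.0003,-0.0001,0.0005],[0.0003,-0.0001,0.0005],[0.0003,-0.0001,0.0005]]' --dr '[[0,0,0],[0,0,0],[0,0,0],[0,0,0],[0,0,0],[0,0,0],[0,0,0],[0,0,0]]' --squeeze 5

```text
time: 17.88
tool_pos: [0.4886, 0.2806, 0.024]
tool_rot: [2.841, 0.501, 1.317]
contact_force: [0.0, 0.5, 0.5]
opening: 0.0479
grip_force: 0.0
```

Run:
```python
from delta import *
from h import *
from cell import read_camera
print(observe())
c=read_camera("scene");t=read_camera("top");np.savez("scene6.npz",**c);np.savez("top6.npz",**t)
z=np.zeros((500,800,3),np.uint8);z[:,:450]=cv2.resize(c["color"][100:240,320:446],(450,500));z[:400,450:]=cv2.resize(t["color"][140:240,230:317],(350,400));cv2.imwrite("pics/s6.png",z)
```

```text
{'time': 17.8833, 'qpos': array([ 0.6752,  0.799 ,  1.4923, -0.5955,  1.1488,  1.1844]), 'qvel': array([0.0006, 0.0002, 0.0016, 0.0001, 0.0009, 0.0002]), 'joint_efforts': array([  0.004 , -56.8561, -16.981 ,  -1.7432,   1.5616,   0.0033]), 'tool_pos': array([0.4886, 0.2806, 0.024 ]), 'tool_rot': array([2.8411, 0.501 , 1.3167]), 'contact_force': array([0.0481, 0.5208, 0.4574]), 'torque': array([ 0.2864,  0.0096, -0.0039]), 'grip_force': 0.0, 'opening': 0.04794300789235082}
```

View pics/s6.png

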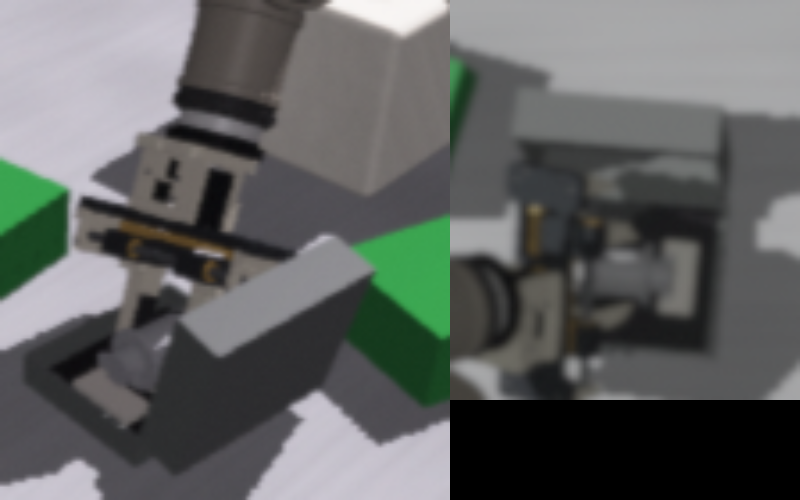

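Call:
arm_command --fingers '[-0.05,-0.05,-0.05,-0.05,-0.05,-0.05,-0.05,-0.05]' --travel '[[-0.004,0,-0.007],[-0.01,0,-0.0173],[-0.02,0,-0.0346],[-0.035,0,-0.06],[-0.05,0,-0.087],[-0.065,0,-0.113],[-0.08,0,-0.139],[-0.08,0,-0.139]]' --dr '[[0,0,0],[0,0,0],[0,0,0],[0,0,0],[0,0,0],[0,0,0],[0,0,0],[0,0,0]]'

```text
time: 18.65
tool_pos: [0.4477, 0.2866, 0.1861]
tool_rot: [2.834, 0.493, 1.314]
contact_force: [0.4, 1.2, 0.1]
opening: 0.0482
grip_force: 0.0
```

Run:
```python
from delta import *
from h import *
from cell import read_camera
c=read_camera("scene");t=read_camera("top");w=read_camera("wrist")
z=np.zeros((500,800,3),np.uint8);z[:,:450]=cv2.resize(t["color"][140:240,230:320],(450,500));z[:219,450:]=cv2.resize(w["color"],(350,219));cv2.imwrite("pics/s7.png",z)
ft=C-.042*yc+.0333*zc
for n,d in(("top",t),("scene",c),("wrist",w)):
    Q=cloud(d);L=Q-ft;y=L@yc;x=L@xc;zz=L[...,2]
    m=(abs(x)<.03)&(y>-.015)&(y<.09)&(zz>-.012)&(zz<.032)
    print(n,m.sum())
    for a in np.arange(-.01,.09,.005):
        k=m&(abs(y-a)<.0025)
        if k.sum()>4: print(round(a,3),k.sum(),"zmax",np.percentile(zz[k],97).round(4),"x",np.percentile(x[k],[3,97]).round(4),x[k&(zz>np.percentile(zz[k],75))].mean().round(4))
# level-down target orientation for lid closing
x=xc;R2=R.from_matrix(np.c_[yc,np.cross([0,0,-1],yc),[0,0,-1]])
o=observe();print(o["time"],o["qpos"]);delta(np.array(o["tool_pos"]),R2)
```

```text
top 254
0.0 20 zmax 0.0169 x [-0.0153  0.017 ] 0.0015
0.005 18 zmax 0.0185 x [-0.0158  0.0169] 0.0015
0.01 10 zmax 0.0165 x [-0.0107  0.0111] 0.0078
0.015 25 zmax 0.0228 x [-0.0195  0.0214] 0.0052
0.02 20 zmax 0.0285 x [-0.0204  0.0213] 0.0019
0.025 19 zmax 0.0231 x [-0.0146  0.0197] 0.0054
0.03 19 zmax 0.025 x [-0.0168  0.0175] -0.0004
0.035 17 zmax 0.0249 x [-0.0156  0.019 ] 0.0003
0.04 21 zmax 0.0239 x [-0.0176  0.0182] -0.0024
0.045 15 zmax 0.0201 x [-0.0167  0.0164] 0.0019
0.05 23 zmax 0.0226 x [-0.0184  0.0185] 0.0022
0.055 12 zmax 0.0218 x [-0.0178  0.0191] 0.0012
0.06 13 zmax 0.0211 x [-0.0163  0.0199] 0.006
0.065 7 zmax 0.0233 x [-0.0126  0.0188] 0.0073
0.07 9 zmax 0.0208 x [0.0053 0.0189] 0.0101
0.075 5 zmax 0.0226 x [0.0051 0.0181] 0.0047
scene 287
0.0 63 zmax 0.0145 x [-0.0199  0.0169] 0.0021
0.005 21 zmax 0.0154 x [-0.0194  0.0184] 0.0018
0.01 10 zmax 0.0159 x [-0.0057  0.0139] 0.0002
0.015 44 zmax 0.0263 x [-0.0206  0.0217] -0.0038
0.02 62 zmax 0.0276 x [-0.0216  0.0239] 0.0017
0.025 8 zmax 0.0251 x [-0.0041  0.0191] -0.0013
0.03 17 zmax 0.0213 x [-0.0074  0.017 ] 0.001
[... 531 characters left out ...]
] -0.0018
0.03 188 zmax 0.0205 x [-0.0201  0.0145] -0.0003
0.035 192 zmax 0.0205 x [-0.0199  0.0151] -0.0004
0.04 189 zmax 0.0205 x [-0.02    0.0149] -0.0009
0.045 211 zmax 0.0208 x [-0.0202  0.0145] -0.0008
0.05 221 zmax 0.021 x [-0.0201  0.0152] -0.0005
0.055 219 zmax 0.0207 x [-0.0199  0.0149] -0.0006
0.06 228 zmax 0.0207 x [-0.0202  0.0149] -0.0009
0.065 244 zmax 0.0208 x [-0.0201  0.0142] -0.0006
0.07 247 zmax 0.0212 x [-0.0202  0.0155] -0.0013
0.075 271 zmax 0.0209 x [-0.0201  0.0145] -0.0007
0.08 690 zmax 0.0193 x [-0.0183  0.0157] -0.0014
18.8 [ 0.7251  0.56    1.4555 -0.5336  1.403   1.068 ]
t 18.8 pos [0.4468 0.2849 0.1799] travel [0. 0. 0.] dr [14.781  29.5725 -3.8199] open 0.0483
```

View pics/s7.png

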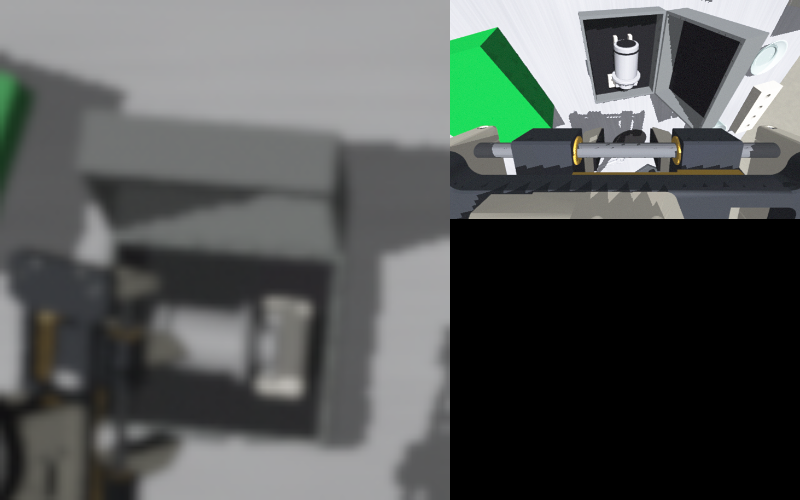

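```bash
cat >> delta.py <<'E'
R2=R.from_matrix(np.c_[yc,np.cross([0,0,-1],yc),[0,0,-1]])
def cp(x,z,y=0):return C+x*xc+y*yc+z*zc
E
python3 - <<'E'
from delta import *
delta(cp(-.02,.215),R2);delta(cp(.165,.215),R2)
print(ik(cp(.165,.125),R2,[.4,.7,1.2,0,1.2,.5]),R2.inv().apply(xc))
E
```

```text
t 18.8 pos [0.4468 0.2849 0.1799] travel [-0.0135  0.0273 -0.0257] dr [14.781  29.5725 -3.8199] open 0.0483
t 18.8 pos [0.4468 0.2849 0.1799] travel [0.0101 0.2059 0.0163] dr [14.781  29.5725 -3.8199] open 0.0483
(array([0.2775, 0.7566, 1.0934, 0.    , 1.2917, 0.3858]), np.float64(1.8698799748864314e-22)) [-0.      0.9998  0.    ]
```

Call:
arm_command --fingers '[1,1,1,1,1,1,1,1]' --travel '[[-0.005,0,-0.012],[-0.012,0.01,-0.024],[-0.0135,0.0273,-0.0257],[-0.009,0.061,-0.018],[-0.004,0.097,-0.01],[0,0.133,0],[0.006,0.169,0.009],[0.0101,0.2059,0.0163]]' --dr '[[3,6,-0.8],[6,12,-1.6],[9,18,-2.4],[12,24,-3.2],[14.8,29.6,-3.8],[14.8,29.6,-3.8],[14.8,29.6,-3.8],[14.8,29.6,-3.8]]'

```text
time: 19.47
tool_pos: [0.6511, 0.2618, 0.2121]
tool_rot: [-3.137, 0.002, 1.46]
contact_force: [1.2, 0.3, 0.5]
opening: 0.0018
grip_force: 0.0
```

Run:
```python
from delta import *
delta(cp(.165,.215),R2);delta(cp(.165,.125),R2)
```

```text
t 19.47 pos [0.6511 0.2618 0.2121] travel [ 0.002  -0.0018 -0.0029] dr [-0.2467  0.1018 -0.1617] open 0.0018
t 19.47 pos [0.6511 0.2618 0.2121] travel [ 0.0021 -0.0014  0.0871] dr [-0.2467  0.1018 -0.1617] open 0.0018
```

Call:
arm_command --fingers '[1,1,1,1,1,1,1,1]' --travel '[[0,0,0.04],[0,0,0.079],[0,0,0.079],[0,-0.012,0.079],[0,-0.022,0.079],[0,-0.032,0.079],[0,-0.042,0.078],[0,-0.052,0.076]]' --dr '[[0,0,0],[0,0,0],[0,0,0],[0,0,0],[0,0,0],[0,0,0],[0,0,0],[0,0,0]]'

```text
time: 20.13
tool_pos: [0.6027, 0.2685, 0.1446]
tool_rot: [3.128, -0.001, 1.461]
contact_force: [7.2, -6.5, 22.5]
opening: 0.0006
grip_force: 10.4
```

```bash
cat >> delta.py <<'E'
def lid(n=""):
    from h import cloud
    from cell import read_camera
    for cam in("top","scene"):
        Q=cloud(read_camera(cam));L=Q-C;x=L@xc;y=L@yc;z=L[...,2]
        for y0 in(-.06,.06):
            m=(abs(y-y0)<.012)&(z>.05)&(z<.17)&(x>-.08)&(x<.16)
            if m.sum()>5:i=np.argmin(np.where(m,x,9));print(cam,y0,"edge x,z",x.flat[i].round(3),z.flat[i].round(3),"zmax",z[m].max().round(3),m.sum())
E
python3 - <<'E'
from delta import *
delta(cp(.105,.138),R2);print(observe()["contact_force"]);lid()
E
```

```text
t 20.13 pos [0.6027 0.2685 0.1446] travel [ 0.0006 -0.013   0.0064] dr [ 0.7582 -0.081  -0.0668] open 0.0006
[ 7.2329 -6.5312 22.4559]
top -0.06 edge x,z 0.065 0.147 zmax 0.162 46
top 0.06 edge x,z 0.064 0.155 zmax 0.164 56
scene -0.06 edge x,z 0.06 0.156 zmax 0.16 333
scene 0.06 edge x,z 0.098 0.136 zmax 0.159 166
```

Call:
arm_command --fingers '[1,1,1,1,1,1]' --travel '[[0,0.004,-0.008],[0,0.004,-0.018],[0,-0.004,-0.018],[0,-0.012,-0.018],[0,-0.02,-0.018],[0,-0.028,-0.018]]' --dr '[[0,0,0],[0,0,0],[0,0,0],[0,0,0],[0,0,0],[0,0,0]]'

```text
time: 20.73
tool_pos: [0.5724, 0.2725, 0.1599]
tool_rot: [3.133, -0.001, 1.462]
contact_force: [5.6, -4.0, 21.9]
opening: 0.0001
grip_force: 10.6
```

Run:
```python
from delta import *
delta(cp(.09,.14),R2);print(observe()["contact_force"]);lid()
```

```text
t 20.73 pos [0.5724 0.2725 0.1599] travel [-0.0002  0.0024  0.0199] dr [ 0.4789 -0.0763 -0.0229] open 0.0001
[ 5.5638 -4.0015 21.915 ]
top -0.06 edge x,z 0.049 0.155 zmax 0.165 97
top 0.06 edge x,z 0.048 0.161 zmax 0.162 6
scene -0.06 edge x,z 0.045 0.156 zmax 0.164 357
scene 0.06 edge x,z 0.06 0.158 zmax 0.163 252
```

Call:
arm_command --fingers '[1,1,1,1,1,1,1,1]' --travel '[[0,0.005,-0.03],[0,0.03,-0.05],[0,0.06,-0.05],[0,0.075,-0.045],[0,0.075,-0.045],[0,0.075,-0.045],[0,0.075,-0.045],[0,0.075,-0.045]]' --dr '[[0,0,0],[6,0,0],[12,0,0],[18,0,0],[24,0,0],[30,0,0],[30,0,0],[30,0,0]]'

```text
time: 21.5
tool_pos: [0.6447, 0.2635, 0.1946]
tool_rot: [-2.606, 0.004, 1.461]
contact_force: [1.7, 0.1, -0.7]
opening: 0.0005
grip_force: 0.0
```

```bash
cat >> delta.py <<'E'
R3=R2*R.from_euler('x',r(30))
E
python3 - <<'E'
from delta import *
delta(cp(.13,.1225),R3);print(observe()["contact_force"],(observe()["tool_pos"]-C)@xc);lid()
print(R3.inv().apply(xc),R3.inv().apply(zc))
E
```

```text
t 21.5 pos [0.6447 0.2635 0.1946] travel [0.0013 0.0107 0.0775] dr [-0.6771  0.1367 -0.2122] open 0.0005
[ 1.6945  0.1476 -0.6754] 0.16023530356327942
top 0.06 edge x,z 0.046 0.162 zmax 0.168 121
scene -0.06 edge x,z 0.043 0.155 zmax 0.164 361
scene 0.06 edge x,z 0.044 0.155 zmax 0.164 300
[-0.      0.8659 -0.4999] [-0.    -0.5   -0.866]
```

Call:
arm_command --fingers '[1,1,1,1,1,1,1,1]' --travel '[[0,0.005,0.038],[0,0.01,0.077],[0,0.01,0.077],[0,-0.004,0.084],[0,-0.017,0.09],[0,-0.03,0.098],[0,-0.043,0.106],[0,-0.055,0.115]]' --dr '[[0,0,0],[0,0,0],[0,0,0],[0,0,0],[0,0,0],[0,0,0],[0,0,0],[0,0,0]]'

```text
time: 22.27
tool_pos: [0.54, 0.2765, 0.1329]
tool_rot: [-2.624, -0.001, 1.463]
contact_force: [1.5, -0.5, 3.6]
opening: 0.0005
grip_force: 1.3
```

Run:
```python
from delta import *
o=observe();delta(cp(.055,.122),R3);print(o["contact_force"],(o["tool_pos"]-C)@xc,o["qpos"]);lid()
```

```text
t 22.27 pos [0.54   0.2765 0.1329] travel [-0.0006  0.0056  0.0094] dr [ 0.3171 -0.0454  0.0703] open 0.0005
[ 1.4742 -0.5322  3.6259] 0.05473205574758478 [0.2533 0.8628 0.9689 0.1815 1.7958 0.3572]
top 0.06 edge x,z 0.004 0.143 zmax 0.167 125
scene -0.06 edge x,z 0.0 0.14 zmax 0.16 418
scene 0.06 edge x,z 0.058 0.114 zmax 0.117 121
```

Call:
arm_command --fingers '[1,1,1,1,1,1,1,1]' --travel '[[0,-0.006,0.007],[0,-0.0126,0.014],[0,-0.018,0.0235],[0,-0.0235,0.033],[0,-0.0275,0.041],[0,-0.0315,0.049],[0,-0.034,0.056],[0,-0.0366,0.063]]' --dr '[[0,0,0],[0,0,0],[0,0,0],[0,0,0],[0,0,0],[0,0,0],[0,0,0],[0,0,0]]'

```text
time: 23.03
tool_pos: [0.478, 0.2829, 0.0938]
tool_rot: [-2.62, -0.0, 1.462]
contact_force: [1.0, -0.1, 0.2]
opening: 0.0005
grip_force: 0.5
```

Run:
```python
from delta import *
o=observe();delta(cp(-.02,.074),R3);print(o["contact_force"],(o["tool_pos"]-C)@xc);lid()
```

```text
t 23.03 pos [0.478  0.2829 0.0938] travel [-0.0003 -0.0009  0.0233] dr [ 0.1019 -0.0272 -0.0049] open 0.0005
[ 1.0491 -0.114   0.1893] -0.007613113944402579
top 0.06 edge x,z -0.057 0.066 zmax 0.112 114
scene -0.06 edge x,z -0.05 0.102 zmax 0.105 369
scene 0.06 edge x,z 0.006 0.089 zmax 0.089 45
```

Call:
arm_command --fingers '[1,1,1,1,1,1]' --travel '[[0,0,0.006],[0,0,0.012],[0,0,0.018],[0,0,0.023],[0,0,0.025],[0,0,0.025]]' --dr '[[0,0,0],[0,0,0],[0,0,0],[0,0,0],[0,0,0],[0,0,0]]'

```text
time: 23.63
tool_pos: [0.4645, 0.2838, 0.0705]
tool_rot: [-2.616, 0.001, 1.462]
contact_force: [0.9, -0.4, 0.2]
opening: 0.0005
grip_force: 0.0
```

Run:
```python
from delta import *
o=observe();delta(cp(-.02,.074),R3);print(o["contact_force"],(o["tool_pos"]-C)@xc);lid()
```

```text
t 23.63 pos [0.4645 0.2838 0.0705] travel [ 0.0003 -0.0008 -0.0035] dr [-0.1076  0.0521 -0.0629] open 0.0005
[ 0.9067 -0.3893  0.23  ] -0.021080372175391406
top 0.06 edge x,z -0.063 0.071 zmax 0.077 88
scene -0.06 edge x,z -0.066 0.067 zmax 0.073 313
scene 0.06 edge x,z -0.003 0.069 zmax 0.072 46
```

Call:
arm_command --fingers '[1,1,1,1,1]' --travel '[[0,0.001,0.0018],[0,0.002,0.0035],[0,0.003,0.005],[0,0.003,0.005],[0,0.003,0.005]]' --dr '[[0,0,0],[0,0,0],[0,0,0],[0,0,0],[0,0,0]]'

```text
time: 24.15
tool_pos: [0.4653, 0.284, 0.0693]
tool_rot: [-2.618, -0.001, 1.462]
contact_force: [-2.0, -2.0, 23.7]
opening: 0.0007
grip_force: 11.6
```

Call:
arm_command --fingers '[1,1,1,1,1,1]' --travel '[[0,-0.005,-0.0087],[0,-0.02,-0.035],[0,-0.04,-0.07],[0,-0.06,-0.105],[0,-0.06,-0.105],[0,-0.06,-0.105]]' --dr '[[0,0,0],[0,0,0],[0,0,0],[0,0,0],[0,0,0],[0,0,0]]'

```text
time: 24.65
tool_pos: [0.467, 0.2842, 0.1887]
tool_rot: [-2.623, -0.002, 1.462]
contact_force: [0.0, -0.4, -0.7]
opening: 0.0007
grip_force: 0.0
```

Run:
```python
from delta import *
from h import cloud
from cell import read_camera
o=observe();print(o["time"],o["tool_pos"],o["contact_force"])
for cam in("scene","top","wrist"):
    Q=cloud(read_camera(cam));L=Q-C;x=L@xc;y=L@yc;z=L[...,2]
    for x0 in(-.055,-.03,0,.03,.055):
        m=(abs(x-x0)<.008)&(abs(y)<.07)&(z>.045)&(z<.1)
        if m.sum()>5:print(cam,x0,np.median(z[m]).round(4),m.sum())
```

```text
24.65 [0.467  0.2842 0.1887] [ 0.0431 -0.3872 -0.7141]
scene -0.055 0.0695 175
scene -0.03 0.0694 168
scene 0 0.0691 185
scene 0.03 0.0692 194
scene 0.055 0.068 345
wrist -0.055 0.0682 1657
wrist -0.03 0.0682 1817
wrist 0 0.0683 2044
wrist 0.03 0.0683 2795
wrist 0.055 0.0683 3357
```

Lid is flat at 68 mm: shut.

```bash
python3 -c "
from cell import *
print(hand_in())"
```

```text
the job is handed in; nothing more can be done
None
```

The gauge head is off the port, was stood on the mat, and now lies in the nest of the grey case with the lid shut. I handed the job in at about 25 s of the 72 s allowed; the hand-in returned no verdict.

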